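# Fetch the soap tin from behind the ring cone and the nail polish

## Task

The steel soap tin is boxed in at the back of the vanity tray: first move the white ring cone and the nail polish bottle out of the way, standing both on the dark side mat and leaving the tin where it is. Then lift the tin out and lay it, lid up, squarely and centrally on the wooden soap rack, and only after that put the cone back in the middle of the round cork pad and the bottle back in the middle of the square cork pad, both upright. Set everything down rather than dropping it, tip nothing over, and leave the toothbrush case, the tumbler and the soap dispenser where they are.

Things in the scene. Friction and masses are not known exactly. Their poses are not given: they have to be found in the camera images.
- ring_cone: white glazed ceramic ring cone, 85 mm tall: saucer foot 54 mm across and 5 mm thick, above it a slim post 25 mm across at 20 mm height, tapering to 23 mm at 64 mm height, then a rounded nose. Origin at the centre of its underside, z up along the post. About 110 g. At the start it stands on the round pad.
- polish_bottle: purple glass nail polish bottle, 75 mm tall: square body 34 x 34 mm and 34 mm high, on it a black round cap 15 mm across from 38 to 75 mm height. Origin at the centre of its underside, z up, x and y square to the body's sides. About 80 g; can be lifted by the cap. At the start it stands on the square pad.
- soap_tin: closed flat steel soap tin with rounded edges, 56 mm (its x) x 84 mm (its y, the long way) x 30 mm high. Origin at the centre of its underside, z up through the lid. About 130 g. It lies on the tray behind the two pads, its long side 8 mm or so from the cone's foot; behind it (its +x side) at least 28 mm of tray stay free, then a 4 mm high lip. It can only be gripped across its 56 mm width.
- round_pad: round cork pad, 64 mm across and 2 mm thick, fixed on the white tray (180 x 210 mm, fixed, its floor 8 mm above the counter), in front of the tin. Origin at the centre of its underside. Its place and the square pad's, 66 mm apart, may be swapped.
- square_pad: square cork pad, 50 x 50 mm and 2 mm thick, fixed on the same tray beside the round pad. Origin at the centre of its underside, x and y square to its sides; its x points towards the tin's side of the tray.
- side_mat: side mat: dark rubber mat lying on the counter, fixed, 180 mm (its x) x 120 mm (its y), 4 mm thick. Origin at the centre of its underside.
- soap_rack: wooden slatted soap rack, fixed, 76 mm (its x) x 104 mm (its y, the long way), its flat top 16 mm above the counter. Origin at the centre of its underside. The tin goes on it long way along the rack's long way, either way round.
- toothbrush_case: bystander: mint plastic toothbrush case lying on the counter, 26 x 200 x 22 mm, origin at the centre of its underside, y along it.
- tumbler: bystander: clear glass tumbler, 68 mm across and 95 mm tall, origin at the centre of its underside.
- dispenser: bystander: white ceramic soap dispenser with chrome pump, 64 mm across and 158 mm tall, its spout reaching 39 mm to its -x side; origin at the centre of its underside.
Things that resemble listed ones, but are neither listed nor needed, are in the scene too. Of the things that look like the soap_tin, the largest one is meant. Leave any orange or yellow look-alike of the polish_bottle alone.

How it is judged:
By the outcome, as a careful person would: the job done as asked, in the order asked, and still so for the second after the job is handed in, with the robot touching nothing.
It also fails if it takes over 131 s, if anything falls off the work surface, if the arm or the gripper's body presses on something with over 40 N, if the wrist force passes 120 N, or if a joint passes its speed limit or range.

## Robot

A 7-joint arm with a two-finger parallel gripper is mounted at the origin on the work surface. World frame = base frame: x ahead of the robot, y to its left, z up, the work surface at z = 0. Lengths are in m, angles in rad, forces in N, time in s.
With the tool pointing down it reaches from about 0.425 to 0.925 m from the base axis. Payload 6.8 kg.
Tool frame: the origin (TCP) lies midway between the tips of the shut fingers; the grasp point (between the pads) lies 19 mm behind it; z points along the fingers, y is the direction in which the jaws open and shut (so a half turn about z gives the same grasp; the last joint's range is limited). The gripper opens to 85 mm and grips with 20 to 120 N. Pads are 22 mm wide; open, the fingers measure 114 mm over their backs; the gripper's body (76 mm by 85 mm) begins 54 mm behind the grasp point. The pads swing forward as they close: fully open they stand 13 mm farther back than shut.
Start: joints at [1.003, 0.477, 0.022, 1.555, -0.011, 1.109, -0.083], TCP at [0.3, -0.605, 0.231] pointing down, gripper open.
Joint ranges: [-2.96, 2.96], [-0.34, 2.1], [-1.41, 1.46], [0.24, 2.44], [-1.37, 4.51], [0.17, 1.92], [-2.96, 2.96]. Speed limits (rad/s): [2.39, 2.39, 3.14, 3.14, 3.14, 3.14, 3.14].

## Interface

Orientations are given as a unit quaternion [x, y, z, w].
In Python, from workcell import manip, capture gives the robot as it stands.
- The arm moves only by the tool drive_tool, never from a script. Its argument "increments" is a list of rows, each a list of 3 entries, a list of its own where there are three numbers: the closure, from -1 (fully open) to 1 (shut), then the shift along the tool's x, y, z in mm, then the turn about the tool's z in rad. In form: [[jaw, [x, y, z], spin], ...]. A call has 1 to 10 rows; each row is the pose to reach, as a shift and turn from the pose measured when the call began, along the tool's axes at that moment; what a row does not reach only later rows make up. A row lasts 1/10 s, in which the tool goes at most 50 mm and 8.59 degrees, less where a joint would pass 70% of its speed; a pose out of reach is approached as far as the arm can. A call with a gripper value outside its range is refused whole. The fingers move at their own pace and stop on an object; "newtons" is the grip in N (left out, the last holds). Time passes only in rows, so rows that repeat a pose let the fingers close. It gives the time, the measured TCP pose, the force and the opening at its end, in the units of the state.
- manip.get_state(): the state, without advancing time (a new reading comes with each control period).
- capture(name): name is "scene" or "top"; returns a dict with "color" (400x640x3 uint8, blue, green, red), "intrinsics" (3x3 intrinsics, pixels), "k1" (the pictures are not rectified: a ray, as slopes to the right and down, at radius r is drawn at 1 + k1 r^2 times it, then the intrinsics apply), "origin" and "attitude" of the camera in the world. Camera axes: x right, y down, z forward; pixel columns grow to the right and rows downward; lengths in m; the calibration is good to about 2 mm. A picture is of the moment at which its call begins. There is no depth.
- manip.job_done(): hands the job in, once; it reports no verdict.
The state is a dict: "clock": time; "joint_pos": joint angles; "qvel": joint speeds; "joint_efforts": joint torques, N m; "tcp_pos": TCP position; "orientation": TCP orientation; "force": force on the tool from outside, world axes, zero at the start; "moment": the same for the moment, N m; "gripper_width": finger opening in m.
Only numpy, scipy, OpenCV 4.12 (cv2) and the standard library are available. Lean on these libraries where they do the work, as an engineer would, in place of code of your own. Each camera call takes 0.05 s, during which the arm holds its last target.

## Working session

There is one attempt and no reset: what is moved stays moved. The work goes in short steps, Python scripts to look and compute and a tool call to move; the robot and the scene stay as the last step left them, time stands still between calls to the robot, and variables do not carry over. Pictures are saved under pics/ and viewed, and the job is handed in when it is done.

Besides the shell and the picture viewer there is one more tool, called as name([rows], argument=value, ...), one row to a line, values as JSON. drive_tool: Moves the arm, as the interface text tells. Its arguments: {"type":"object","properties":{"increments":{"type":"array"},"newtons":{"type":"number"}},"required":["increments"]}

```bash
ls; mkdir -p pics; python3 - <<'E'
from workcell import manip, capture
import cv2
print(manip.get_state())
for n in("scene","top"):
    c=capture(n); cv2.imwrite(f"pics/{n}0.png",c["color"])
    print(n,c["intrinsics"],c["k1"],c["origin"],c["attitude"])
E
```

```text
pics
{'clock': 0.0, 'joint_pos': array([ 1.00290276,  0.47778511,  0.02233548,  1.55647339, -0.01146982,
        1.10928698, -0.08311429]), 'qvel': array([-0.00031614,  0.00137516, -0.00051041, -0.0001761 ,  0.00037911,
       -0.00056835, -0.00128491]), 'joint_efforts': array([ 2.31116601e-04, -5.96451795e+01,  1.60783231e+00, -2.81192654e+01,
        1.24570553e-02,  9.45960899e-03,  3.03198567e-05]), 'tcp_pos': array([ 0.2992547 , -0.6043702 ,  0.23032643]), 'orientation': array([ 9.73686743e-01,  2.27888775e-01, -2.85215417e-04, -8.66599713e-04]), 'force': array([-1.11024015,  0.01319515,  0.37426068]), 'moment': array([ 0.00892074,  0.04480277, -0.01990841]), 'gripper_width': 0.08540560086524518}
scene [[484.22406746   0.         321.85155325]
 [  0.         484.22406746 207.39079147]
 [  0.           0.           1.        ]] -0.09919123371741018 [ 1.25955845 -0.52380335  0.68944768] [ 0.79878352  0.40317525 -0.19903944 -0.3997223 ]
top [[403.78932808   0.         319.18114667]
 [  0.         403.78932808 208.3611901 ]
 [  0.           0.           1.        ]] 0.009623444927973424 [ 0.42449745 -0.02268294  0.91728876] [ 0.71351874 -0.69653303  0.04278235 -0.06246932]
```

View pics/scene0.png

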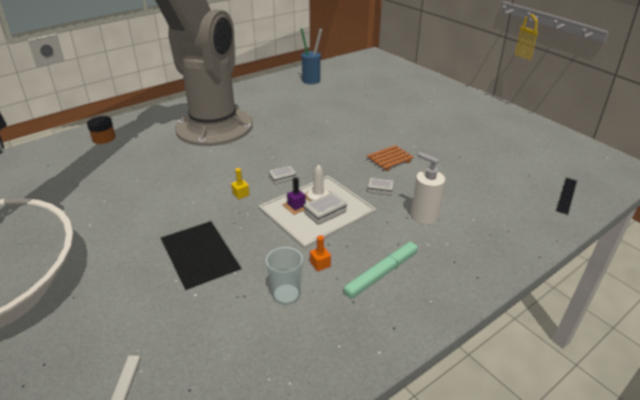

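View pics/top0.png

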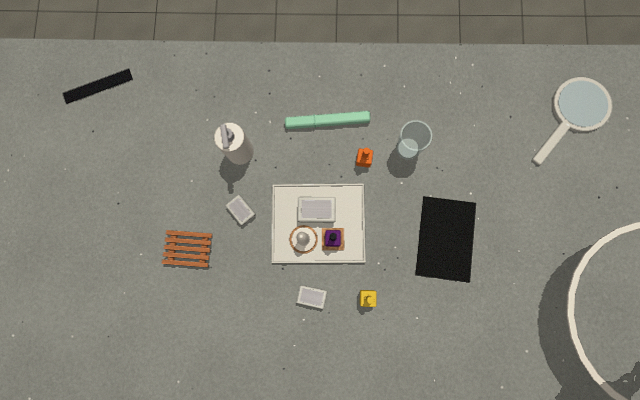

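```bash
cat > h.py <<'E'
import numpy as np, cv2
from scipy.spatial.transform import Rotation as R
from workcell import manip, capture
def proj(c,P):
    P=np.atleast_2d(P).astype(float); q=(P-c["origin"])@R.from_quat(c["attitude"]).as_matrix()
    s=q[:,:2]/q[:,2:]; s=s*(1+c["k1"]*(s**2).sum(1,keepdims=True))
    K=np.array(c["intrinsics"]); return s*[K[0,0],K[1,1]]+K[:2,2]
def unproj(c,uv,z):
    uv=np.atleast_2d(uv).astype(float);K=np.array(c["intrinsics"]); d=(uv-K[:2,2])/[K[0,0],K[1,1]]; s=d.copy()
    for _ in range(20): s=d/(1+c["k1"]*(s**2).sum(1,keepdims=True))
    r=np.c_[s,np.ones(len(s))]@R.from_quat(c["attitude"]).as_matrix().T
    o=np.array(c["origin"]); t=(z-o[2])/r[:,2]; return (o+r*t[:,None])
def ortho(c,x0,x1,y0,y1,z,mm=1.0):
    # image up=+x, left=+y ; col=(y1-y)/mm, row=(x1-x)/mm
    h=int((x1-x0)*1000/mm); w=int((y1-y0)*1000/mm)
    rr,cc=np.mgrid[:h,:w]
    P=np.c_[(x1-(rr+.5).ravel()*mm/1000),(y1-(cc+.5).ravel()*mm/1000),np.full(h*w,z)]
    m=proj(c,P).astype(np.float32).reshape(h,w,2)
    return cv2.remap(c["color"],m[...,0],m[...,1],cv2.INTER_CUBIC)
def grid(im,x1,y1,mm,step=0.05):
    im=im.copy();h,w=im.shape[:2]
    for k in np.arange(-1,1.2,step):
        r=int((x1-k)*1000/mm); cl=int((y1-k)*1000/mm)
        if 0<=r<h: cv2.line(im,(0,r),(w,r),(0,255,255),1); cv2.putText(im,f"{k:.2f}",(0,r-2),0,.4,(0,255,0),1)
        if 0<=cl<w: cv2.line(im,(cl,0),(cl,h),(0,255,255),1); cv2.putText(im,f"{k:.2f}",(cl,10),0,.4,(0,255,0),1)
    return im
E
python3 - <<'E'
from h import *
c=capture("top")
cv2.imwrite("pics/o1.png",grid(ortho(c,.28,.68,-.4,.4,.0,1),.68,.4,1))
cv2.imwrite("pics/o2.png",ortho(c,.32,.54,-.14,.12,.008,.4))
s=capture("scene")["color"]
cv2.imwrite("pics/s2.png",cv2.resize(s[130:310,150:450],None,fx=2.6,fy=2.6,interpolation=cv2.INTER_CUBIC))
E
```

```text
(no output)
```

View pics/o1.png

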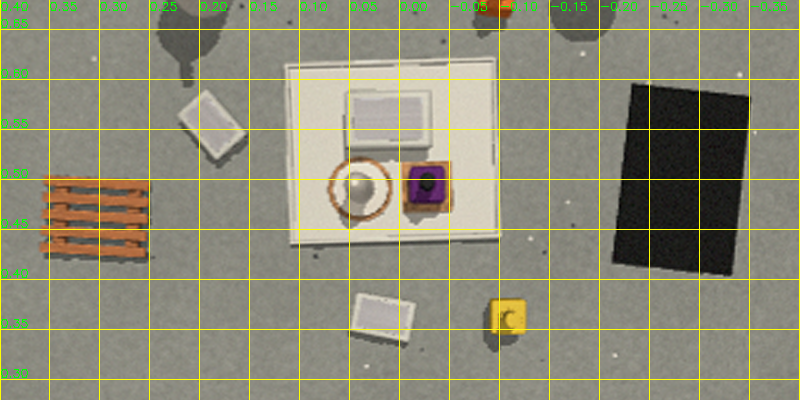

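View pics/o2.png

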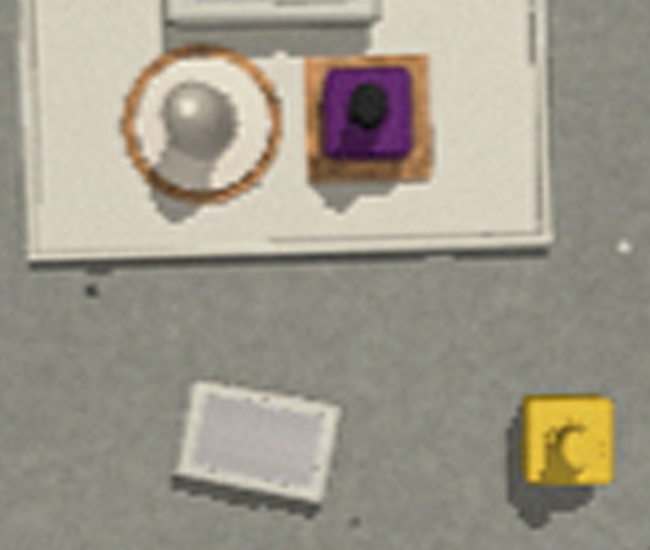

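View pics/s2.png

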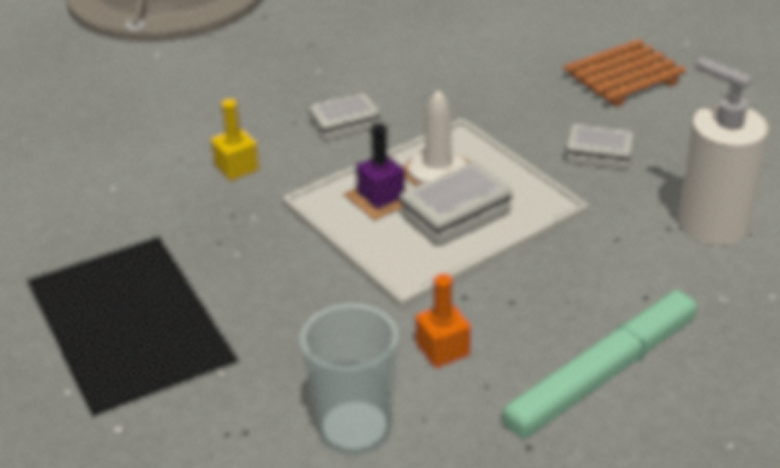

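```bash
cat > seg.py <<'E'
from h import *
c=capture("top"); mm=.5
def rect(z,x0,x1,y0,y1,f,name,hull=True):
    im=ortho(c,x0,x1,y0,y1,z,mm); hsv=cv2.cvtColor(im,cv2.COLOR_BGR2HSV)
    m=f(im.astype(int),hsv).astype(np.uint8)*255
    m=cv2.morphologyEx(m,cv2.MORPH_OPEN,np.ones((3,3)))
    p=cv2.findNonZero(m)
    (u,v),(w,h),a=cv2.minAreaRect(p)
    print(name,"x %.4f y %.4f"%(x1-(v+.5)*mm/1000,y1-(u+.5)*mm/1000),"size %.1f %.1f"%(w*mm,h*mm),"ang %.1f"%a)
    cv2.imwrite(f"pics/m_{name}.png",np.hstack([im,cv2.cvtColor(m,cv2.COLOR_GRAY2BGR)]))
    return m
rect(.004,.35,.65,-.40,-.18,lambda i,h:h[...,2]<45,"mat")
rect(.016,.38,.55,.22,.40,lambda i,h:(h[...,1]>110)&(h[...,2]>110),"rack")
m=rect(.010,.44,.535,-.06,-.000,lambda i,h:((h[...,0]<20)&(h[...,1]>70))|((h[...,0]>125)&(h[...,0]<165)&(h[...,1]>80)),"sqpad")
m=rect(.010,.44,.535,0.002,.085,lambda i,h:((h[...,0]<20)&(h[...,1]>70)),"rpad")
m=rect(.042,.44,.535,-.06,-.000,lambda i,h:(h[...,0]>125)&(h[...,0]<165)&(h[...,1]>80),"bottle")
im=ortho(c,.42,.64,-.12,.14,.008,mm); cv2.imwrite("pics/tray.png",cv2.resize(im,None,fx=1.4,fy=1.4))
im=ortho(c,.52,.60,-.045,.065,.038,.15); cv2.imwrite("pics/tin.png",im)
E
python3 seg.py
```

```text
mat x 0.4999 y -0.2804 size 119.0 179.0 ang 6.2
rack x 0.4627 y 0.2992 size 104.9 76.1 ang 3.1
sqpad x 0.4924 y -0.0272 size 50.5 50.3 ang 88.6
rpad x 0.4901 y 0.0391 size 63.3 63.6 ang 45.0
bottle x 0.4918 y -0.0268 size 34.8 33.2 ang 88.2
```

```bash
python3 - <<'E'
import cv2,numpy as np
L=[cv2.imread(f"pics/m_{n}.png") for n in("mat","rack","sqpad","rpad","bottle")]
H=sum(l.shape[0] for l in L[1:]); 
can=np.zeros((max(600,0),800,3),np.uint8)
y=0
for l in L[1:]:
    l=cv2.resize(l,None,fx=.75,fy=.75); 
    if y+l.shape[0]>600: break
    can[y:y+l.shape[0],:min(800,l.shape[1])]=l[:,:800]; y+=l.shape[0]
cv2.imwrite("pics/can.png",can)
E
```

```text
(no output)
```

View pics/can.png

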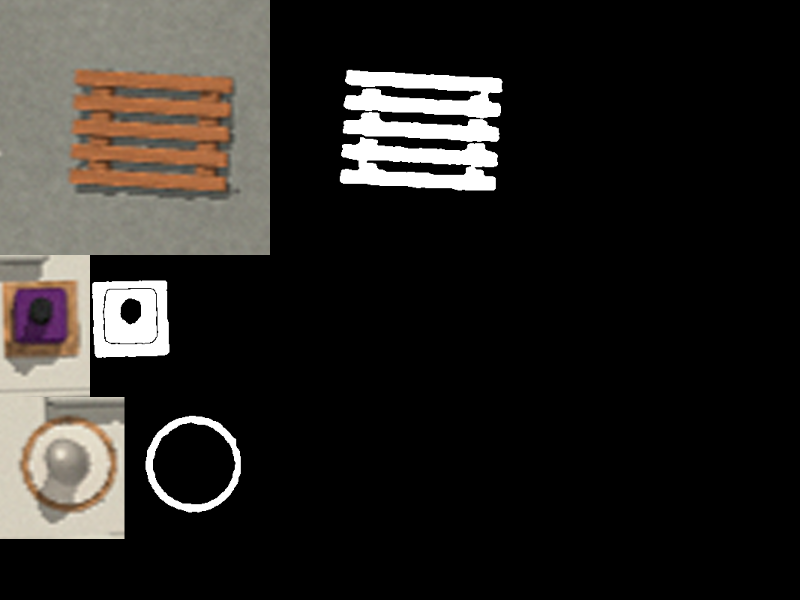

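View pics/tray.png

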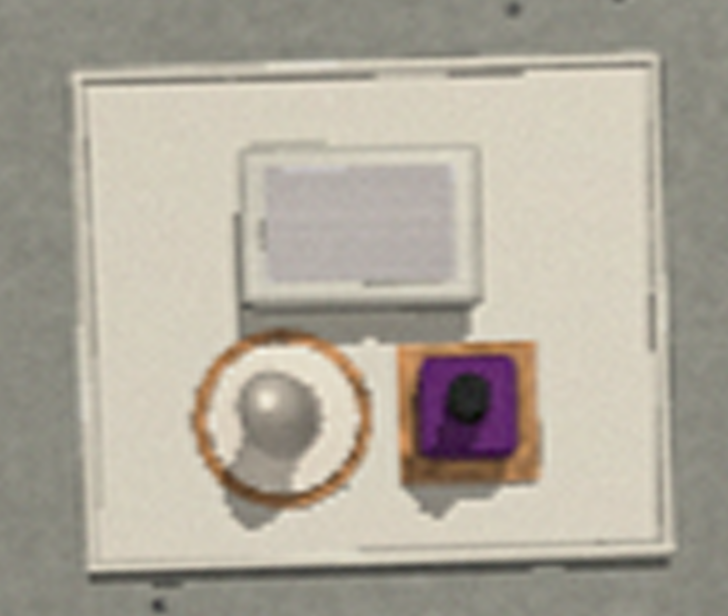

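View pics/tin.png

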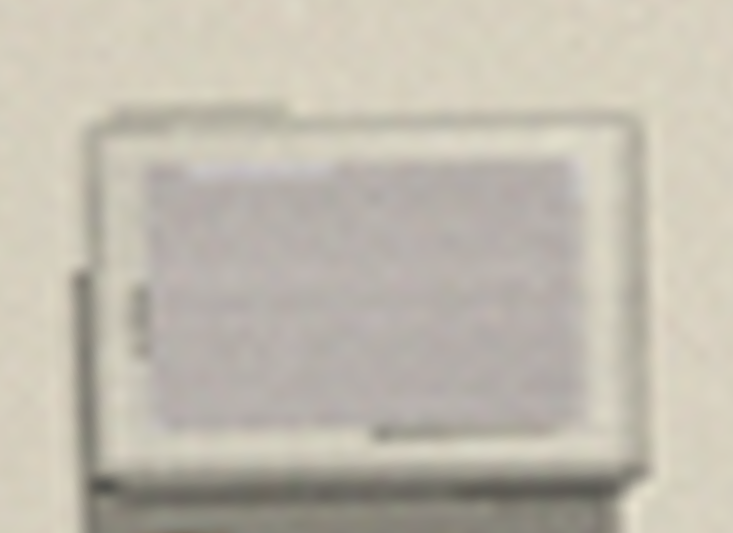

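```bash
cat > ov.py <<'E'
from h import *
import sys
def box(c,im,x,y,yaw,z0,z1,a,b,S,o,col=(0,255,0)):
    t=np.radians(yaw); q=np.array([[1,1],[1,-1],[-1,-1],[-1,1]])*[a/2,b/2]
    q=q@np.array([[np.cos(t),np.sin(t)],[-np.sin(t),np.cos(t)]])+[x,y]
    for z in {z0,z1}:
        p=(proj(c,np.c_[q,np.full(4,z)])-o+.5)*S
        cv2.polylines(im,[np.round(p*16).astype(int)],True,col,1,cv2.LINE_AA,4)
def circ(c,im,x,y,z,d,S,o,col=(255,0,255)):
    t=np.linspace(0,2*np.pi,40); p=(proj(c,np.c_[x+d/2*np.cos(t),y+d/2*np.sin(t),np.full(40,z)])-o+.5)*S
    cv2.polylines(im,[np.round(p*16).astype(int)],True,col,1,cv2.LINE_AA,4)
def crop(c,r,S):
    x0,y0,x1,y1=r; return cv2.resize(c["color"][y0:y1,x0:x1],None,fx=S,fy=S,interpolation=cv2.INTER_CUBIC),np.array([x0,y0])
E
python3 - <<'E'
from ov import *
for n,r,S in(("scene",(155,140,420,300),3),("top",(260,175,380,275),6)):
    c=capture(n); im,o=crop(c,r,S)
    box(c,im,.555,.0098,1.3,.008,.038,.056,.084,S,o)
    box(c,im,.4924,-.0272,1.4,.010,.010,.05,.05,S,o,(0,255,255))
    box(c,im,.4918,-.0268,1.4,.010,.044,.034,.034,S,o)
    circ(c,im,.4918,-.0268,.085,.015,S,o)
    circ(c,im,.4901,.0391,.010,.064,S,o,(0,255,255)); circ(c,im,.4901,.0391,.015,.054,S,o)
    circ(c,im,.4901,.0391,.074,.023,S,o)
    box(c,im,.4999,-.2804,-6.2,.004,.004,.18,.12,S,o)
    box(c,im,.4627,.2992,-3.1,.016,.016,.076,.104,S,o)
    cv2.imwrite(f"pics/ov_{n}.png",im)
E
```

```text
(no output)
```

View pics/ov_scene.png

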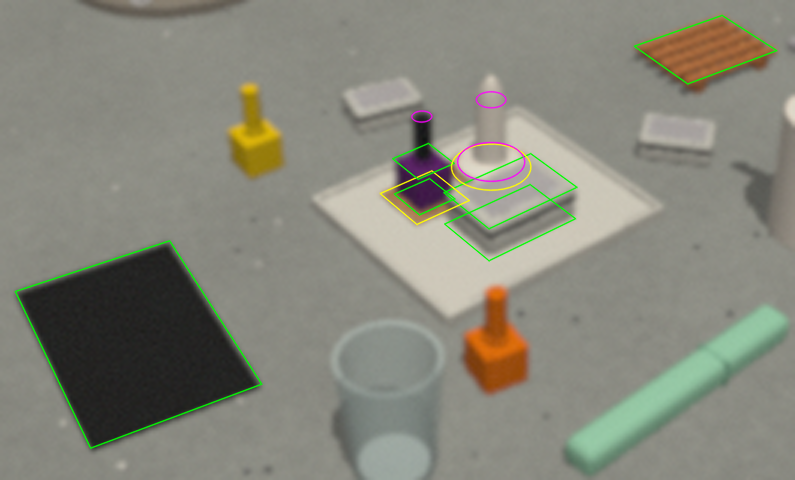

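View pics/ov_top.png

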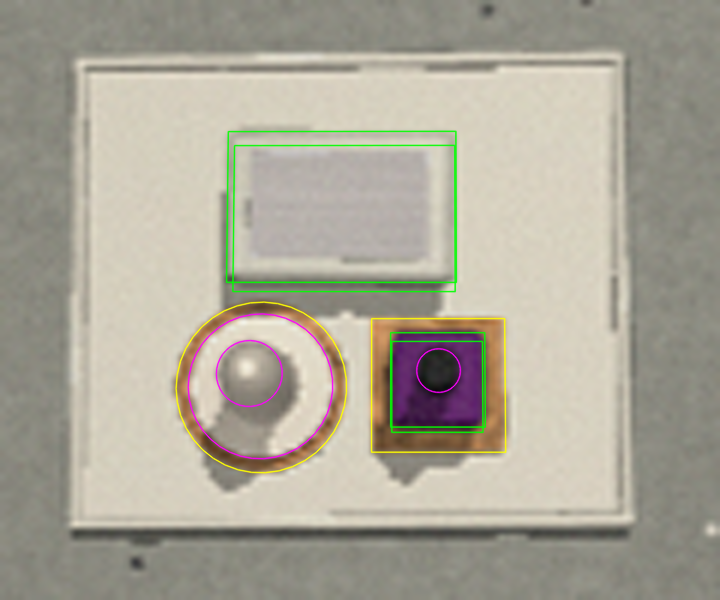

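```bash
python3 - <<'E'
from h import *
c=capture("top")
print("tumbler rim",unproj(c,[416,136],.095),"base",unproj(c,[408,148],.003),"disp base",unproj(c,[238,152],0.01),"spout",unproj(c,[225,135],.15))
cv2.imwrite("pics/o3.png",cv2.resize(c["color"][90:300,190:450],None,fx=3,fy=2.8))
s=manip.get_state(); print(R.from_quat(s["orientation"]).as_matrix(), s["clock"])
E
```

```text
tumbler rim [[ 0.70591376 -0.19760307  0.095     ]] base [[ 0.70807389 -0.19843434  0.003     ]] disp base [[0.68913597 0.19731005 0.01      ]] spout [[0.68265662 0.19125415 0.15      ]]
[[ 8.96127745e-01  4.43796179e-01 -1.28463076e-04]
 [ 4.43796197e-01 -8.96127725e-01  1.89986723e-04]
 [-3.08039421e-05 -2.27263798e-04 -9.99999974e-01]] 0.4
```

```bash
cat > plan.py <<'E'
# python3 plan.py x y z yawdeg
from h import *
import sys
x,y,z,yaw=map(float,sys.argv[1:5])
s=manip.get_state(); M=R.from_quat(s["orientation"]).as_matrix()
cy=np.degrees(np.arctan2(M[1,0],M[0,0]))
sp=-(np.radians(yaw-cy)); sp=(sp+np.pi)%(2*np.pi)-np.pi
d=M.T@(np.array([x,y,z])-s["tcp_pos"])*1000
print("shift",d.round(1),"spin",round(sp,4),"| t",round(s["clock"],2),"tcp",np.round(s["tcp_pos"],4),"yaw",round(cy,2),"w",round(s["gripper_width"]*1000,1),"F",np.round(s["force"],1),"tilt",np.round(M[:2,2],4),"q",np.round(s["joint_pos"],2))
E
python3 plan.py .4901 .0391 .16 91.3
```

```text
shift [ 456.6 -492.5   71.3] spin -1.1337 | t 0.4 tcp [ 0.2995 -0.6048  0.2312] yaw 26.35 w 85.4 F [ 0.4 -0.5  0.7] tilt [-0.0001  0.0002] q [ 1.    0.48  0.02  1.56 -0.01  1.11 -0.08]
```

drive_tool([
  [-1,[25,-27,0],-0.06],
  [-1,[50,-54,0],-0.12],
  [-1,[75,-81,0],-0.18],
  [-1,[100,-108,0],-0.25],
  [-1,[125,-135,0],-0.31],
  [-1,[150,-162,0],-0.38],
  [-1,[175,-189,0],-0.44],
  [-1,[200,-216,0],-0.5],
  [-1,[225,-243,0],-0.56],
  [-1,[250,-270,0],-0.62],
], newtons=30)

```text
clock: 1.4
tcp_pos: [0.404, -0.2506, 0.2315]
orientation: [0.857, 0.515, 0.0, 0.0]
force: [0.9, 0.8, 0.5]
gripper_width: 0.0855
```

```bash
python3 plan.py .4901 .0391 .16 91.3
```

```text
shift [296.2 -60.   71.5] spin -0.5114 | t 1.4 tcp [ 0.404  -0.2506  0.2315] yaw 62.0 w 85.5 F [0.9 0.8 0.5] tilt [ 0.0004 -0.0003] q [ 0.66  0.16 -0.27  2.    0.05  0.98 -0.12]
```

drive_tool([
  [-0.5,[30,-6,0],-0.06],
  [0,[65,-13,10],-0.12],
  [0.2,[100,-20,20],-0.18],
  [0.2,[135,-27,30],-0.24],
  [0.2,[170,-34,40],-0.3],
  [0.2,[205,-41,50],-0.36],
  [0.2,[240,-48,60],-0.42],
  [0.2,[275,-55,68],-0.47],
  [0.2,[296,-60,71.5],-0.511],
  [0.2,[296,-60,71.5],-0.511],
])

```text
clock: 2.4
tcp_pos: [0.4905, 0.0427, 0.1598]
orientation: [0.697, 0.717, 0.001, -0.0]
force: [-1.0, -0.5, 0.5]
gripper_width: 0.0343
```

```bash
python3 plan.py .4901 .0391 .034 91.3; python3 - <<'E'
from ov import *
c=capture("top"); cv2.imwrite("pics/t1.png",crop(c,(240,150,400,290),4)[0])
c=capture("scene"); cv2.imwrite("pics/s1.png",crop(c,(230,60,430,240),3)[0])
E
```

```text
shift [ -3.8  -0.6 125.8] spin 0.0058 | t 2.4 tcp [0.4905 0.0427 0.1598] yaw 91.63 w 34.3 F [-1.  -0.5  0.5] tilt [0.0007 0.0018] q [ 0.23  0.31 -0.52  2.03  0.2   0.85 -0.38]
```

View pics/t1.png

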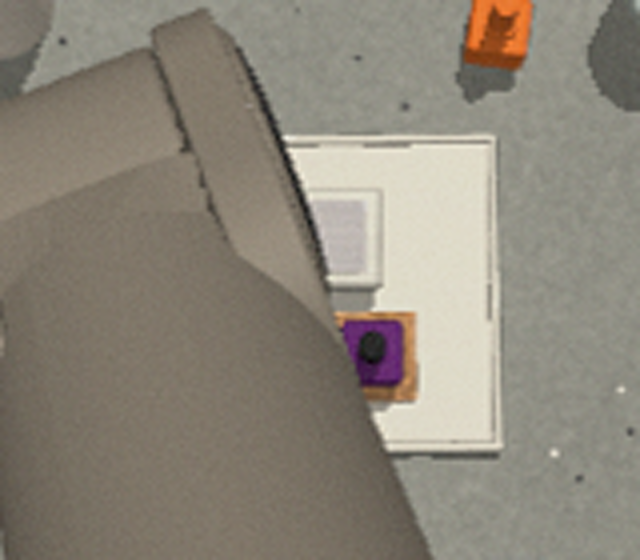

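View pics/s1.png

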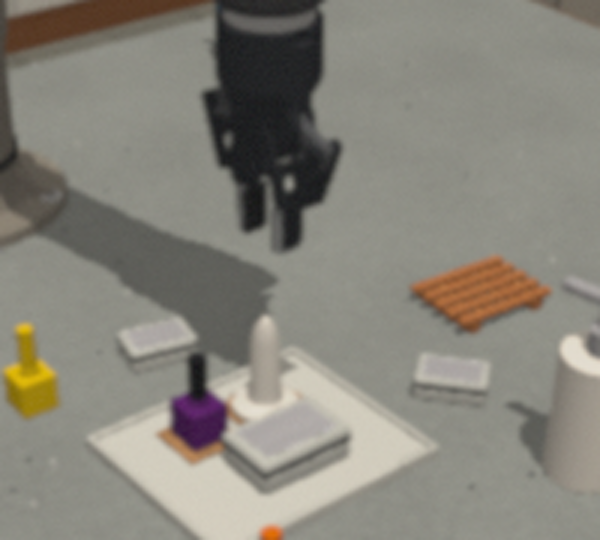

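drive_tool([
  [0.2,[-3.8,-0.6,0],0.006],
  [0.2,[-3.8,-0.6,10],0.006],
  [0.2,[-3.8,-0.6,25],0.006],
  [0.2,[-3.8,-0.6,40],0.006],
  [0.2,[-3.8,-0.6,50],0.006],
  [0.2,[-3.8,-0.6,50],0.006],
  [0.2,[-3.8,-0.6,50],0.006],
])

```text
clock: 3.2
tcp_pos: [0.4894, 0.0346, 0.1099]
orientation: [0.701, 0.713, -0.0, 0.0]
force: [0.9, 0.1, 0.7]
gripper_width: 0.0343
```

```bash
python3 plan.py .4901 .0391 .034 91.3; python3 - <<'E'
from ov import *
c=capture("scene"); cv2.imwrite("pics/s3.png",crop(c,(260,90,400,240),4)[0])
E
python3 plan.py .4901 .0391 .034 91.3
```

```text
shift [ 4.5  0.7 75.9] spin -0.0068 | t 3.2 tcp [0.4894 0.0346 0.1099] yaw 90.91 w 34.3 F [0.9 0.1 0.7] tilt [-0.0001 -0.0006] q [ 0.21  0.38 -0.49  2.07  0.26  0.75 -0.43]
shift [ 4.3  0.3 76.3] spin -0.0067 | t 3.25 tcp [0.4898 0.0348 0.1103] yaw 90.92 w 34.5 F [-0.6 -1.  -0. ] tilt [ 0.0007 -0.0005] q [ 0.21  0.38 -0.49  2.07  0.26  0.75 -0.43]
```

View pics/s3.png

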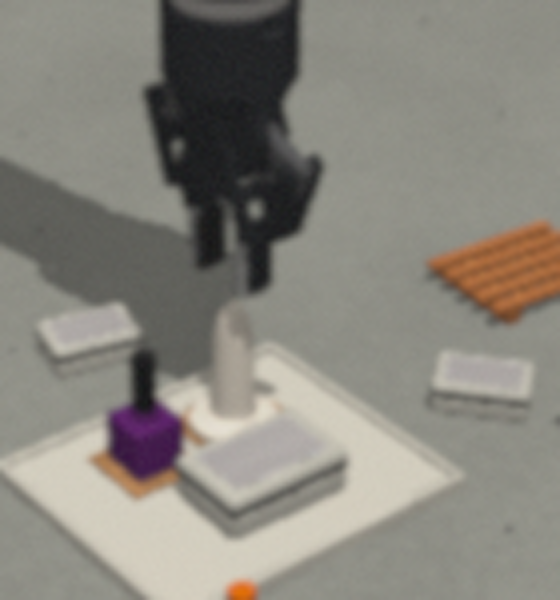

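drive_tool([
  [0.2,[4.4,0.5,0],-0.006],
  [0.2,[4.4,0.5,0],-0.006],
  [0.2,[4.4,0.5,15],-0.006],
  [0.2,[4.4,0.5,30],-0.006],
  [0.2,[4.4,0.5,45],-0.006],
  [0.2,[4.4,0.5,60],-0.006],
  [0.2,[4.4,0.5,70],-0.006],
  [0.2,[4.4,0.5,76],-0.006],
  [0.2,[4.4,0.5,76],-0.006],
  [0.2,[4.4,0.5,76],-0.006],
])

```text
clock: 4.25
tcp_pos: [0.4906, 0.0393, 0.0347]
orientation: [0.699, 0.715, 0.0, 0.001]
force: [0.3, 0.8, 0.5]
gripper_width: 0.0343
```

```bash
python3 plan.py .4901 .0391 .034 91.3; python3 - <<'E'
from ov import *
c=capture("scene"); cv2.imwrite("pics/s4.png",crop(c,(260,120,400,240),5)[0])
E
```

```text
shift [-0.2 -0.5  0.7] spin -0.0006 | t 4.25 tcp [0.4906 0.0393 0.0347] yaw 91.27 w 34.3 F [0.3 0.8 0.5] tilt [ 0.0013 -0.0004] q [ 0.14  0.51 -0.42  2.11  0.37  0.59 -0.52]
```

View pics/s4.png

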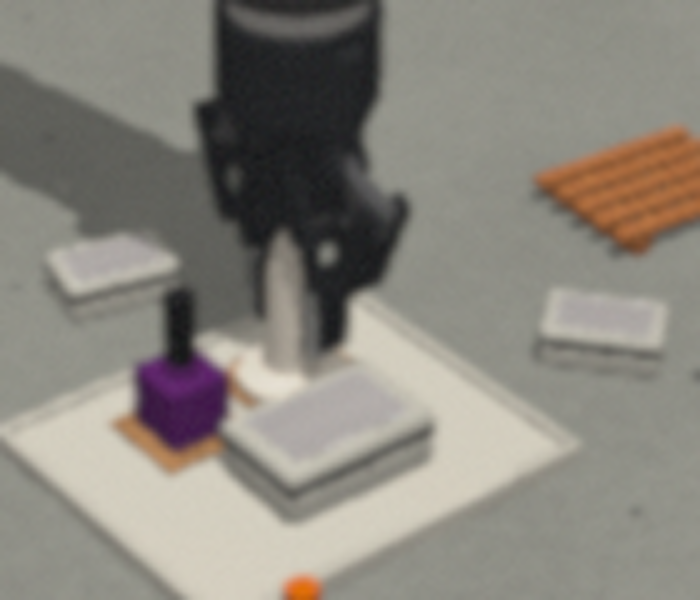

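drive_tool([
  [0.5,[0,0,0],0],
  [1,[0,0,0],0],
  [1,[0,0,0],0],
  [1,[0,0,0],0],
  [1,[0,0,0],0],
  [1,[0,0,0],0],
], newtons=40)

```text
clock: 4.9
tcp_pos: [0.4913, 0.0394, 0.0354]
orientation: [0.699, 0.715, 0.001, 0.001]
force: [-1.9, 0.3, 6.1]
gripper_width: 0.023
```

drive_tool([
  [1,[0,0,-3],0],
  [1,[0,0,-8],0],
  [1,[0,0,-18],0],
  [1,[0,0,-30],0],
  [1,[0,0,-45],0],
  [1,[0,0,-60],0],
  [1,[0,0,-75],0],
  [1,[0,0,-90],0],
  [1,[0,0,-100],0],
  [1,[0,0,-100],0],
])

```text
clock: 5.9
tcp_pos: [0.4921, 0.0396, 0.1373]
orientation: [0.699, 0.715, 0.002, 0.002]
force: [-0.5, 0.5, -1.6]
gripper_width: 0.0228
```

```bash
python3 plan.py .455 -.290 .14 91.3; python3 - <<'E'
from ov import *
c=capture("scene"); cv2.imwrite("pics/s5.png",crop(c,(240,60,400,240),3)[0])
E
```

```text
shift [-328.7  -44.2   -2.9] spin -0.0009 | t 5.9 tcp [0.4921 0.0396 0.1373] yaw 91.25 w 22.8 F [-0.5  0.5 -1.6] tilt [ 0.0062 -0.0003] q [ 0.22  0.34 -0.51  2.05  0.24  0.8  -0.41]
```

View pics/s5.png

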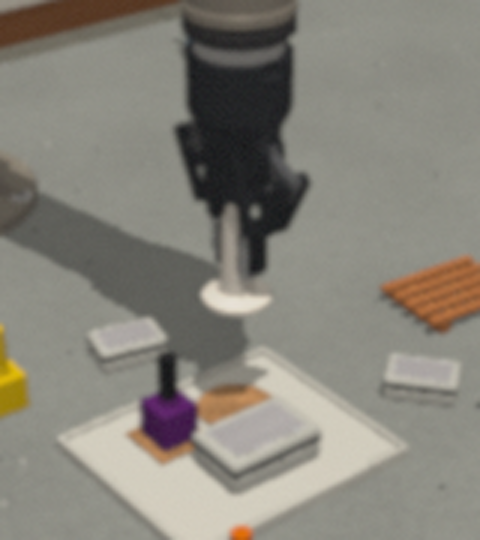

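drive_tool([
  [1,[-10,-1,-6],0],
  [1,[-30,-4,-12],0],
  [1,[-60,-8,-15],0],
  [1,[-95,-13,-15],0],
  [1,[-130,-18,-15],0],
  [1,[-165,-22,-15],0],
  [1,[-200,-27,-15],0],
  [1,[-235,-32,-15],0],
  [1,[-270,-37,-15],0],
  [1,[-300,-41,-10],0],
])

```text
clock: 6.95
tcp_pos: [0.4558, -0.2643, 0.1462]
orientation: [0.7, 0.714, 0.001, 0.002]
force: [-0.2, 0.8, -1.3]
gripper_width: 0.0231
```

drive_tool([
  [1,[-8,-1,0],0],
  [1,[-8,-1,0],0],
  [1,[-8,-1,0],0],
  [1,[-8,-1,0],0],
])

```text
clock: 7.35
tcp_pos: [0.4554, -0.2705, 0.1463]
orientation: [0.699, 0.715, 0.001, 0.002]
force: [0.2, 0.2, -1.6]
gripper_width: 0.0226
```

```bash
python3 plan.py .455 -.290 .0294 91.3
```

```text
shift [-19.4  -1.3 116.9] spin -0.0001 | t 7.35 tcp [ 0.4554 -0.2705  0.1463] yaw 91.29 w 22.6 F [ 0.2  0.2 -1.6] tilt [ 0.0042 -0.0003] q [ 0.73  0.37 -0.38  1.97  0.18  0.84  0.28]
```

drive_tool([
  [1,[-10,-1,5],0],
  [1,[-19,-1,20],0],
  [1,[-19,-1,40],0],
  [1,[-19,-1,60],0],
  [1,[-19,-1,80],0],
  [1,[-19,-1,95],0],
  [1,[-19,-1,105],0],
  [1,[-19,-1,110],0],
  [1,[-19,-1,112],0],
  [1,[-19,-1,112],0],
])

```text
clock: 8.35
tcp_pos: [0.4556, -0.2897, 0.0346]
orientation: [0.699, 0.715, 0.001, 0.002]
force: [-0.0, -0.0, -1.1]
gripper_width: 0.0227
```

```bash
python3 plan.py .455 -.290 .0294 91.3
```

```text
shift [-0.3 -0.7  5.2] spin -0.0 | t 8.35 tcp [ 0.4556 -0.2897  0.0346] yaw 91.3 w 22.7 F [-0.  -0.  -1.1] tilt [ 0.0048 -0.0006] q [ 0.7   0.55 -0.32  2.01  0.28  0.62  0.22]
```

drive_tool([
  [1,[0,0,1.5],0],
  [1,[0,0,3],0],
  [1,[0,0,4],0],
  [1,[0,0,5],0],
  [1,[0,0,5],0],
  [1,[0,0,5],0],
])

```text
clock: 8.95
tcp_pos: [0.4556, -0.2897, 0.0296]
orientation: [0.699, 0.715, 0.001, 0.002]
force: [0.1, -1.1, -0.7]
gripper_width: 0.0229
```

```bash
python3 plan.py .455 -.290 .0294 91.3
```

```text
shift [-0.3 -0.6  0.1] spin 0.0 | t 8.95 tcp [ 0.4556 -0.2897  0.0296] yaw 91.3 w 22.9 F [ 0.1 -1.1 -0.7] tilt [ 0.0047 -0.0006] q [ 0.7   0.56 -0.31  2.01  0.28  0.61  0.22]
```

drive_tool([
  [1,[0,0,0.5],0],
  [1,[0,0,1],0],
  [1,[0,0,1],0],
])

```text
clock: 9.25
tcp_pos: [0.4558, -0.2897, 0.0294]
orientation: [0.699, 0.715, 0.001, 0.002]
force: [-2.3, 1.3, 9.4]
gripper_width: 0.0227
```

drive_tool([
  [1,[0,0,0.5],0],
  [1,[0,0,1],0],
  [1,[0,0,1],0],
])

```text
clock: 9.55
tcp_pos: [0.4557, -0.2897, 0.0294]
orientation: [0.699, 0.715, 0.001, 0.002]
force: [-3.2, 2.2, 12.4]
gripper_width: 0.0228
```

drive_tool([
  [0.4,[0,0,-0.5],0],
  [0.2,[0,0,-0.5],0],
  [0.1,[0,0,-0.5],0],
  [0.1,[0,0,-0.5],0],
  [0.1,[0,0,-15],0],
  [0.1,[0,0,-35],0],
  [0.1,[0,0,-60],0],
  [0.1,[0,0,-85],0],
  [0.1,[0,0,-110],0],
  [0.1,[0,0,-110],0],
])

```text
clock: 10.55
tcp_pos: [0.4575, -0.2906, 0.1437]
orientation: [0.699, 0.715, 0.002, 0.005]
force: [0.4, -0.0, -0.4]
gripper_width: 0.038
```

```bash
python3 plan.py .4918 -.0268 .14 91.3;python3 - <<'E'
from ov import *
c=capture("scene"); cv2.imwrite("pics/s6.png",crop(c,(150,90,400,290),3)[0])
E
```

```text
shift [263.   40.2   2.8] spin -0.0001 | t 10.55 tcp [ 0.4575 -0.2906  0.1437] yaw 91.29 w 38.0 F [ 0.4 -0.  -0.4] tilt [ 0.0104 -0.0051] q [ 0.76  0.39 -0.38  1.95  0.19  0.83  0.3 ]
```

View pics/s6.png

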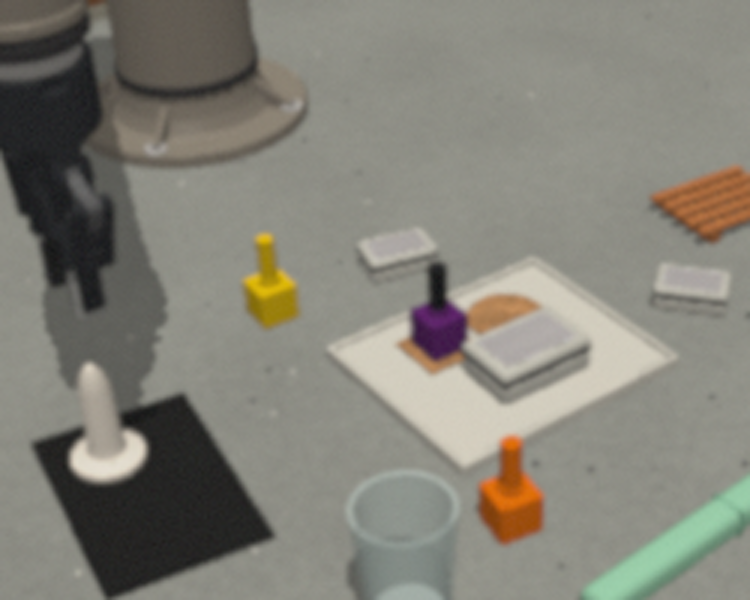

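drive_tool([
  [0.1,[15,2,0],0],
  [0.1,[45,7,0],0],
  [0.1,[80,12,0],0],
  [0.1,[115,18,0],0],
  [0.1,[150,23,0],0],
  [0.1,[185,28,0],0],
  [0.1,[220,34,0],0],
  [0.1,[250,38,0],0],
  [0.1,[263,40,0],0],
  [0.1,[263,40,0],0],
])

```text
clock: 11.6
tcp_pos: [0.49, -0.0239, 0.1407]
orientation: [0.697, 0.717, 0.001, 0.004]
force: [-1.4, 0.0, 0.2]
gripper_width: 0.0384
```

drive_tool([
  [0.1,[0,0,0],0],
  [0.1,[0,0,0],0],
])

```text
clock: 11.8
tcp_pos: [0.4895, -0.0254, 0.1403]
orientation: [0.698, 0.716, 0.001, 0.003]
force: [-1.1, -0.8, 0.2]
gripper_width: 0.0385
```

```bash
python3 plan.py .4918 -.0268 .050 91.3
```

```text
shift [-1.2  1.7 90.3] spin 0.0023 | t 11.8 tcp [ 0.4895 -0.0254  0.1403] yaw 91.43 w 38.5 F [-1.1 -0.8  0.2] tilt [ 0.006  -0.0036] q [ 0.33  0.33 -0.48  2.05  0.22  0.8  -0.26]
```

drive_tool([
  [0.1,[-1.2,1.7,10],0.002],
  [0.1,[-1.2,1.7,30],0.002],
  [0.1,[-1.2,1.7,50],0.002],
  [0.1,[-1.2,1.7,65],0.002],
  [0.1,[-1.2,1.7,80],0.002],
  [0.1,[-1.2,1.7,88],0.002],
  [0.1,[-1.2,1.7,90],0.002],
  [0.1,[-1.2,1.7,90],0.002],
  [0.1,[-1.2,1.7,90],0.002],
])

```text
clock: 12.7
tcp_pos: [0.4922, -0.027, 0.0508]
orientation: [0.699, 0.715, 0.001, 0.004]
force: [0.7, -0.1, 0.1]
gripper_width: 0.0388
```

```bash
python3 plan.py .4918 -.0268 .050 91.3;python3 - <<'E'
from ov import *
c=capture("scene"); cv2.imwrite("pics/s7.png",crop(c,(240,90,380,240),4)[0])
E
```

```text
shift [ 0.2 -0.4  0.8] spin -0.0001 | t 12.7 tcp [ 0.4922 -0.027   0.0508] yaw 91.3 w 38.8 F [ 0.7 -0.1  0.1] tilt [ 0.0069 -0.0036] q [ 0.27  0.48 -0.42  2.11  0.34  0.61 -0.36]
```

View pics/s7.png

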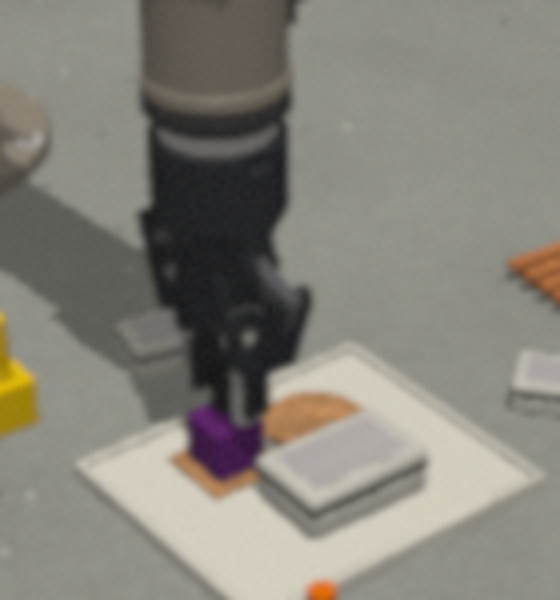

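drive_tool([
  [0.5,[0,0,0],0],
  [1,[0,0,0],0],
  [1,[0,0,0],0],
  [1,[0,0,0],0],
  [1,[0,0,0],0],
  [1,[0,0,0],0],
  [1,[0,0,-3],0],
  [1,[0,0,-10],0],
  [1,[0,0,-20],0],
  [1,[0,0,-20],0],
], newtons=40)

```text
clock: 13.75
tcp_pos: [0.4932, -0.0268, 0.0724]
orientation: [0.699, 0.715, 0.002, 0.005]
force: [1.3, -0.4, -0.6]
gripper_width: 0.0136
```

```bash
python3 plan.py .535 -.30 .150 91.3;python3 - <<'E'
from ov import *
c=capture("scene"); cv2.imwrite("pics/s8.png",crop(c,(240,90,380,240),4)[0])
E
```

```text
shift [-274.4   36.3  -76.2] spin 0.0001 | t 13.75 tcp [ 0.4932 -0.0268  0.0724] yaw 91.3 w 13.6 F [ 1.3 -0.4 -0.6] tilt [ 0.0097 -0.0037] q [ 0.29  0.44 -0.44  2.1   0.31  0.66 -0.34]
```

View pics/s8.png

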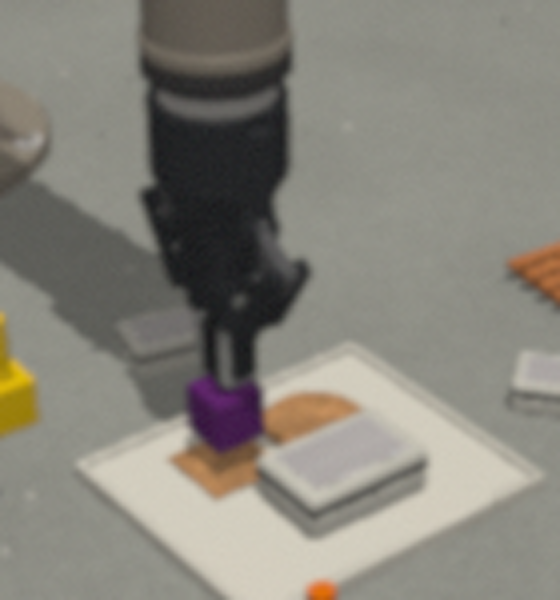

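drive_tool([
  [1,[0,0,-15],0],
  [1,[0,0,-40],0],
  [1,[-10,1,-60],0],
  [1,[-35,5,-76],0],
  [1,[-70,9,-76],0],
  [1,[-105,14,-76],0],
  [1,[-140,18,-76],0],
  [1,[-175,23,-76],0],
  [1,[-210,28,-76],0],
  [1,[-245,32,-76],0],
])

```text
clock: 14.8
tcp_pos: [0.5296, -0.2722, 0.1488]
orientation: [0.699, 0.715, 0.002, 0.004]
force: [-0.1, 0.7, -1.0]
gripper_width: 0.0138
```

drive_tool([
  [1,[-18,2,0],0],
  [1,[-26,3,0],0],
  [1,[-26,3,0],0],
  [1,[-26,3,0],0],
  [1,[-26,3,0],0],
])

```text
clock: 15.3
tcp_pos: [0.5335, -0.2959, 0.149]
orientation: [0.698, 0.716, 0.002, 0.004]
force: [-1.0, -1.1, -1.5]
gripper_width: 0.0137
```

```bash
python3 plan.py .535 -.30 .0455 91.3
```

```text
shift [ -3.8   0.5 103.6] spin 0.0027 | t 15.3 tcp [ 0.5335 -0.2959  0.149 ] yaw 91.46 w 13.7 F [-1.  -1.1 -1.5] tilt [ 0.0087 -0.0027] q [ 0.69  0.48 -0.38  1.78  0.22  0.91  0.24]
```

drive_tool([
  [1,[-3.8,0.5,10],0.003],
  [1,[-3.8,0.5,30],0.003],
  [1,[-3.8,0.5,50],0.003],
  [1,[-3.8,0.5,70],0.003],
  [1,[-3.8,0.5,85],0.003],
  [1,[-3.8,0.5,95],0.003],
  [1,[-3.8,0.5,99],0.003],
  [1,[-3.8,0.5,100],0.003],
  [1,[-3.8,0.5,100],0.003],
])

```text
clock: 16.2
tcp_pos: [0.5354, -0.3001, 0.0496]
orientation: [0.699, 0.715, 0.002, 0.005]
force: [-0.8, 0.6, -0.8]
gripper_width: 0.0138
```

drive_tool([
  [1,[0,0,1],0],
  [1,[0,0,2],0],
  [1,[0,0,2.5],0],
  [1,[0,0,3],0],
  [1,[0,0,3],0],
])

```text
clock: 16.7
tcp_pos: [0.5354, -0.3001, 0.0466]
orientation: [0.699, 0.715, 0.002, 0.005]
force: [-0.2, -0.3, -1.1]
gripper_width: 0.014
```

drive_tool([
  [1,[0,0,0.5],0],
  [1,[0,0,1],0],
  [1,[0,0,1],0],
])

```text
clock: 17.0
tcp_pos: [0.5355, -0.3001, 0.0457]
orientation: [0.699, 0.715, 0.002, 0.005]
force: [-0.3, 0.7, 0.4]
gripper_width: 0.0137
```

drive_tool([
  [1,[0,0,0.5],0],
  [1,[0,0,1],0],
  [1,[0,0,1],0],
])

```text
clock: 17.3
tcp_pos: [0.5357, -0.3001, 0.0456]
orientation: [0.699, 0.715, 0.002, 0.005]
force: [-2.0, 1.5, 8.5]
gripper_width: 0.0141
```

drive_tool([
  [0.6,[0,0,-0.5],0],
  [0.3,[0,0,-0.5],0],
  [0.1,[0,0,-0.5],0],
  [0.1,[0,0,-2],0],
  [0.1,[0,0,-15],0],
  [0.1,[0,0,-35],0],
  [0.1,[0,0,-60],0],
  [0.1,[0,0,-85],0],
  [0,[0,0,-110],0],
  [0,[0,0,-110],0],
])

```text
clock: 18.3
tcp_pos: [0.5371, -0.3007, 0.1604]
orientation: [0.699, 0.715, 0.003, 0.008]
force: [1.2, -0.5, 0.0]
gripper_width: 0.0427
```

```bash
python3 plan.py .555 .0098 .14 91.3;python3 - <<'E'
from ov import *
c=capture("scene"); cv2.imwrite("pics/s9.png",crop(c,(150,90,400,290),3)[0])
c=capture("top"); cv2.imwrite("pics/t9.png",ortho(c,.52,.60,-.045,.065,.038,.15)); cv2.imwrite("pics/t9a.png",crop(c,(260,170,500,300),3)[0])
E
```

```text
shift [310.1  24.6  18.6] spin -0.0003 | t 18.3 tcp [ 0.5371 -0.3007  0.1604] yaw 91.28 w 42.7 F [ 1.2 -0.5  0. ] tilt [ 0.0166 -0.0069] q [ 0.7   0.47 -0.38  1.76  0.21  0.93  0.25]
```

View pics/s9.png

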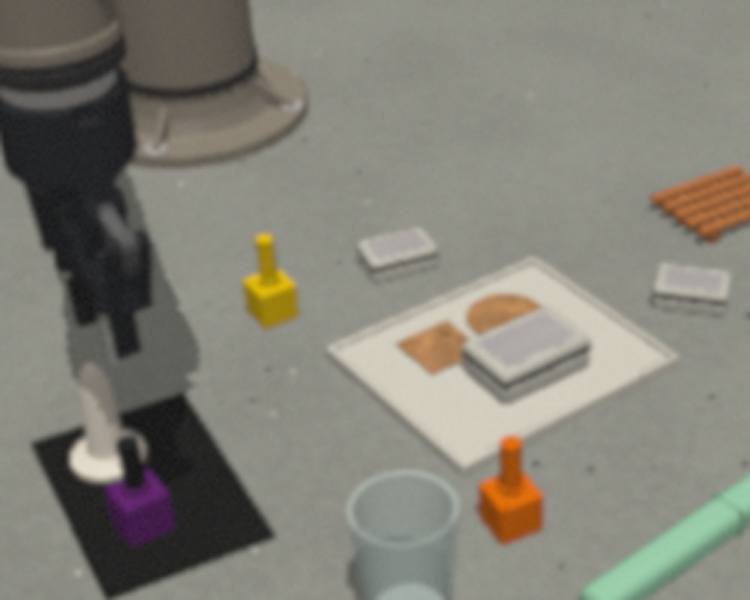

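View pics/t9a.png

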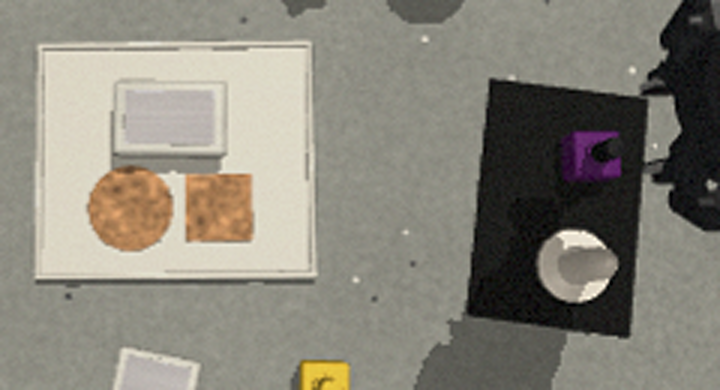

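```bash
cat > pads.py <<'E'
from h import *
c=capture("top"); mm=.25
x0,x1,y0,y1=.44,.54,-.065,.085
im=ortho(c,x0,x1,y0,y1,.010,mm); h=cv2.cvtColor(im,cv2.COLOR_BGR2HSV)
m=((h[...,0]<22)&(h[...,1]>70)).astype(np.uint8)
n,l,st,ce=cv2.connectedComponentsWithStats(m)
for i in range(1,n):
    if st[i,4]<5000: continue
    p=cv2.findNonZero((l==i).astype(np.uint8)); (u,v),(w,hh),a=cv2.minAreaRect(p)
    f=lambda u,v:(round(x1-(v+.5)*mm/1000,4),round(y1-(u+.5)*mm/1000,4))
    print("cent",f(*ce[i]),"rect",f(u,v),w*mm,hh*mm,a,"area",st[i,4]*mm*mm)
E
python3 pads.py
```

```text
cent (np.float64(0.4902), np.float64(0.039)) rect (0.4902, 0.0391) 63.639610290527344 63.81638717651367 45.0 area 3189.6875
cent (np.float64(0.4924), np.float64(-0.0271)) rect (0.4924, -0.0273) 50.85285949707031 50.46548080444336 88.56790161132812 area 2511.4375
```

View pics/t9.png

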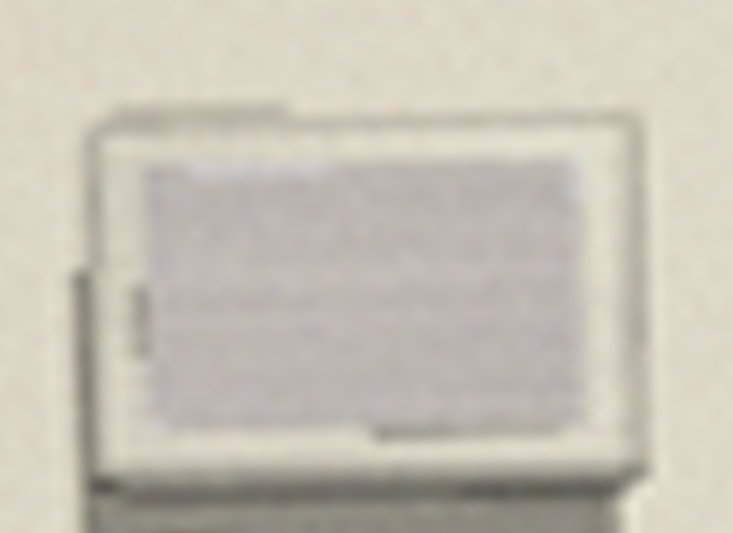

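drive_tool([
  [0,[15,1,0],0],
  [0,[45,4,0],0],
  [0,[80,6,0],0],
  [-0.75,[115,9,0],0],
  [-0.75,[150,12,0],0],
  [-0.75,[185,15,0],0],
  [-0.75,[220,17,5],0],
  [-0.75,[255,20,10],0],
  [-0.75,[285,22,15],0],
  [-0.75,[310,24.5,18],0],
])

```text
clock: 19.45
tcp_pos: [0.5504, 0.014, 0.1354]
orientation: [0.698, 0.716, 0.001, 0.003]
force: [0.6, -1.0, -0.6]
gripper_width: 0.075
```

drive_tool([
  [-0.75,[0,0,0],0],
  [-0.75,[0,0,0],0],
  [-0.75,[0,0,0],0],
])

```text
clock: 19.75
tcp_pos: [0.5498, 0.0129, 0.1349]
orientation: [0.699, 0.716, 0.001, 0.003]
force: [0.1, -0.0, 1.4]
gripper_width: 0.0749
```

```bash
python3 plan.py .5553 .0100 .06 91.2
```

```text
shift [-2.8  5.  75. ] spin 0.0031 | t 19.75 tcp [0.5498 0.0129 0.1349] yaw 91.38 w 74.9 F [ 0.1 -0.   1.4] tilt [ 0.0059 -0.0036] q [ 0.23  0.43 -0.46  1.92  0.26  0.84 -0.34]
```

drive_tool([
  [-0.75,[-2.8,5,5],0.003],
  [-0.75,[-2.8,5,20],0.003],
  [-0.75,[-2.8,5,40],0.003],
  [-0.75,[-2.8,5,60],0.003],
  [-0.75,[-2.8,5,73],0.003],
  [-0.75,[-2.8,5,75],0.003],
  [-0.75,[-2.8,5,75],0.003],
  [-0.75,[-2.8,5,75],0.003],
])

```text
clock: 20.55
tcp_pos: [0.556, 0.01, 0.0606]
orientation: [0.7, 0.714, 0.001, 0.004]
force: [0.5, 0.6, 0.1]
gripper_width: 0.0749
```

```bash
python3 plan.py .5553 .0100 .006 91.2;python3 - <<'E'
from ov import *
c=capture("scene"); cv2.imwrite("pics/s10.png",crop(c,(250,90,400,240),4)[0])
E
```

```text
shift [ 0.2 -1.1 54.6] spin -0.0001 | t 20.55 tcp [0.556  0.01   0.0606] yaw 91.19 w 74.9 F [0.5 0.6 0.1] tilt [ 0.0072 -0.0034] q [ 0.19  0.54 -0.42  1.96  0.33  0.71 -0.4 ]
```

View pics/s10.png

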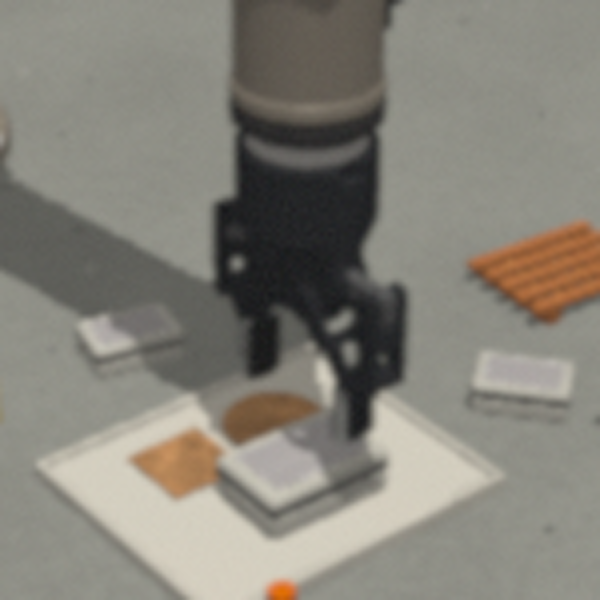

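drive_tool([
  [-0.75,[0,-1,10],0],
  [-0.75,[0,-1,22],0],
  [-0.75,[0,-1,34],0],
  [-0.75,[0,-1,44],0],
  [-0.75,[0,-1,50],0],
  [-0.75,[0,-1,53],0],
  [-0.75,[0,-1,54.5],0],
  [-0.75,[0,-1,54.5],0],
])

```text
clock: 21.4
tcp_pos: [0.5556, 0.0099, 0.0063]
orientation: [0.7, 0.714, 0.001, 0.004]
force: [0.1, -0.5, 0.6]
gripper_width: 0.0744
```

```bash
python3 plan.py .5553 .0100 .006 91.2;python3 - <<'E'
from ov import *
c=capture("scene"); cv2.imwrite("pics/s11.png",crop(c,(250,110,390,230),5)[0])
E
```

```text
shift [ 0.1 -0.3  0.3] spin 0.0 | t 21.4 tcp [0.5556 0.0099 0.0063] yaw 91.2 w 74.4 F [ 0.1 -0.5  0.6] tilt [ 0.0077 -0.0034] q [ 0.16  0.62 -0.37  1.98  0.39  0.6  -0.45]
```

View pics/s11.png

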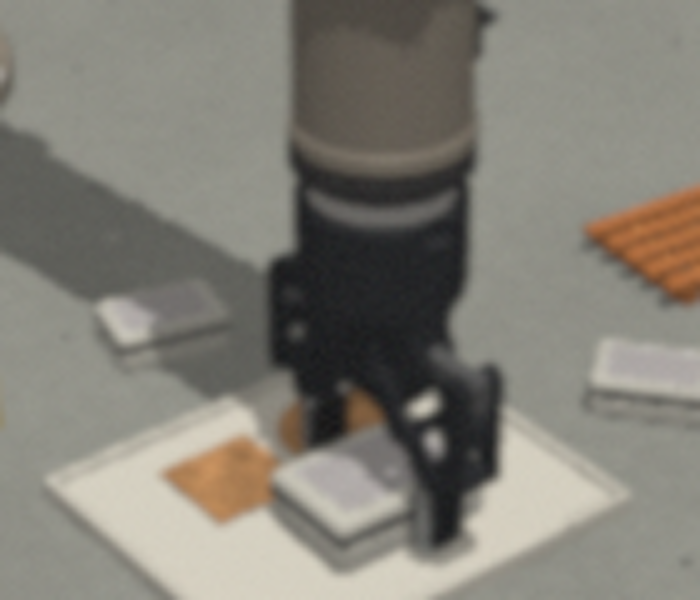

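drive_tool([
  [-0.5,[0,0,0],0],
  [-0.3,[0,0,0],0],
  [0,[0,0,0],0],
  [0.5,[0,0,0],0],
  [0.5,[0,0,0],0],
  [0.5,[0,0,-1],0],
  [0.5,[0,0,-6],0],
  [0.5,[0,0,-14],0],
  [0.5,[0,0,-24],0],
  [0.5,[0,0,-24],0],
], newtons=50)

```text
clock: 22.45
tcp_pos: [0.5567, 0.0101, 0.0323]
orientation: [0.7, 0.714, 0.003, 0.005]
force: [0.1, -0.0, -2.7]
gripper_width: 0.0551
```

```bash
python3 plan.py .4627 .2992 .13 86.9;python3 - <<'E'
from ov import *
c=capture("scene"); cv2.imwrite("pics/s12.png",crop(c,(250,90,390,230),5)[0][:600])
E
```

```text
shift [290.6 -86.9 -99.7] spin 0.0749 | t 22.45 tcp [0.5567 0.0101 0.0323] yaw 91.19 w 55.1 F [ 0.1 -0.  -2.7] tilt [ 0.0108 -0.0032] q [ 0.17  0.58 -0.39  1.97  0.36  0.65 -0.43]
```

View pics/s12.png

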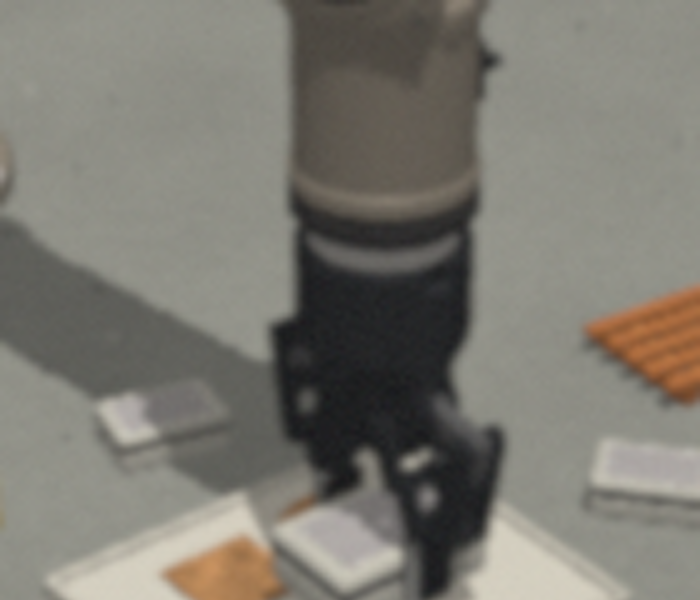

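drive_tool([
  [0.5,[0,0,-20],0],
  [0.5,[0,0,-45],0],
  [0.5,[10,-3,-75],0.003],
  [0.5,[35,-10,-98],0.009],
  [0.5,[70,-20,-100],0.018],
  [0.5,[105,-31,-100],0.027],
  [0.5,[140,-41,-100],0.036],
  [0.5,[175,-52,-100],0.045],
  [0.5,[210,-62,-100],0.054],
  [0.5,[245,-72,-100],0.063],
])

```text
clock: 23.5
tcp_pos: [0.4775, 0.2549, 0.1299]
orientation: [0.722, 0.692, 0.002, 0.005]
force: [-0.3, 1.3, -0.5]
gripper_width: 0.055
```

drive_tool([
  [0.5,[20,-6,0],0.006],
  [0.5,[28,-9,0],0.008],
  [0.5,[28,-9,0],0.008],
  [0.5,[28,-9,0],0.008],
  [0.5,[28,-9,0],0.008],
])

```text
clock: 24.0
tcp_pos: [0.4704, 0.2811, 0.1295]
orientation: [0.726, 0.688, 0.002, 0.005]
force: [0.4, -0.4, -1.0]
gripper_width: 0.0553
```

```bash
python3 plan.py .4627 .2992 .04 86.9;python3 - <<'E'
from ov import *
c=capture("scene"); cv2.imwrite("pics/s13.png",crop(c,(330,60,490,210),4)[0][:600])
E
```

```text
shift [18.  -9.6 89.3] spin 0.0007 | t 24.0 tcp [0.4704 0.2811 0.1295] yaw 86.94 w 55.3 F [ 0.4 -0.4 -1. ] tilt [ 0.0098 -0.0049] q [-0.25  0.44 -0.51  1.93  0.29  0.84 -0.97]
```

View pics/s13.png

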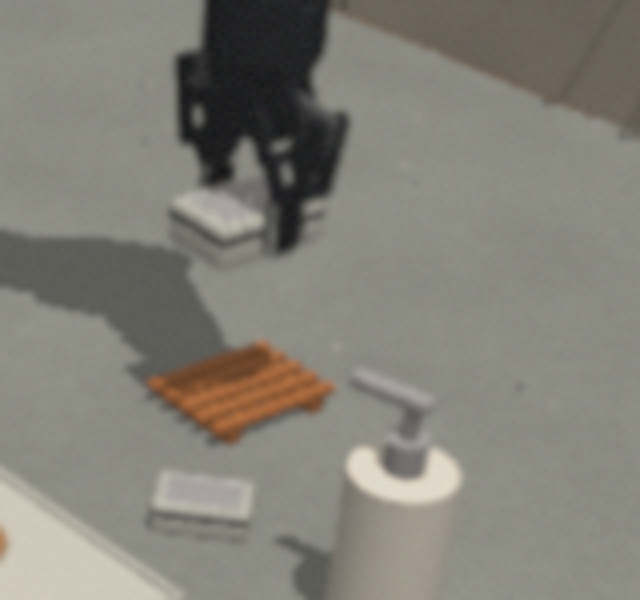

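drive_tool([
  [0.5,[9,-5,5],0],
  [0.5,[18,-9.6,15],0.001],
  [0.5,[18,-9.6,35],0.001],
  [0.5,[18,-9.6,55],0.001],
  [0.5,[18,-9.6,75],0.001],
  [0.5,[18,-9.6,86],0.001],
  [0.5,[18,-9.6,89],0.001],
  [0.5,[18,-9.6,89],0.001],
  [0.5,[18,-9.6,89],0.001],
])

```text
clock: 24.95
tcp_pos: [0.4631, 0.3001, 0.0411]
orientation: [0.726, 0.688, 0.003, 0.005]
force: [-0.3, 0.5, -1.9]
gripper_width: 0.0551
```

```bash
python3 plan.py .4627 .2992 .016 86.9;python3 - <<'E'
from ov import *
c=capture("scene"); cv2.imwrite("pics/s14.png",crop(c,(330,90,460,190),6)[0][:600])
E
```

```text
shift [-0.8 -0.6 25.1] spin -0.0001 | t 24.95 tcp [0.4631 0.3001 0.0411] yaw 86.89 w 55.1 F [-0.3  0.5 -1.9] tilt [ 0.0109 -0.0037] q [-0.34  0.57 -0.45  1.97  0.4   0.68 -1.1 ]
```

View pics/s14.png

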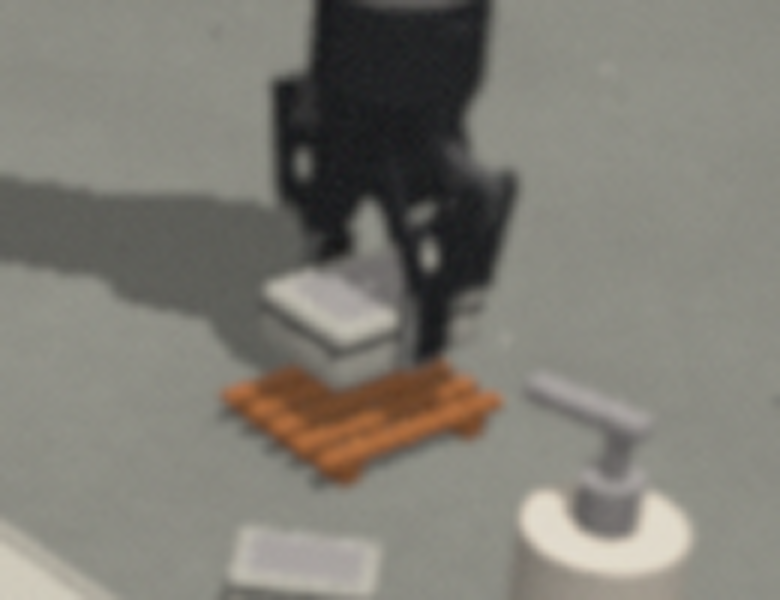

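drive_tool([
  [0.5,[-0.8,-0.6,4],0],
  [0.5,[-0.8,-0.6,9],0],
  [0.5,[-0.8,-0.6,14],0],
  [0.5,[-0.8,-0.6,18],0],
  [0.5,[-0.8,-0.6,20],0],
  [0.5,[-0.8,-0.6,20],0],
  [0.5,[-0.8,-0.6,20],0],
])

```text
clock: 25.7
tcp_pos: [0.4627, 0.2993, 0.0212]
orientation: [0.726, 0.688, 0.003, 0.005]
force: [0.3, -0.1, -1.5]
gripper_width: 0.0552
```

drive_tool([
  [0.5,[0,0,1],0],
  [0.5,[0,0,2],0],
  [0.5,[0,0,3],0],
  [0.5,[0,0,3],0],
  [0.5,[0,0,3],0],
])

```text
clock: 26.2
tcp_pos: [0.4628, 0.2992, 0.0182]
orientation: [0.726, 0.688, 0.003, 0.005]
force: [1.1, 1.0, -1.3]
gripper_width: 0.055
```

```bash
python3 plan.py .4627 .2992 .016 86.9
```

```text
shift [-0.  -0.1  2.2] spin -0.0002 | t 26.2 tcp [0.4628 0.2992 0.0182] yaw 86.89 w 55.0 F [ 1.1  1.  -1.3] tilt [ 0.0112 -0.0036] q [-0.36  0.61 -0.43  1.98  0.43  0.63 -1.12]
```

drive_tool([
  [0.5,[0,0,0.5],0],
  [0.5,[0,0,1],0],
  [0.5,[0,0,1],0],
])

```text
clock: 26.5
tcp_pos: [0.4628, 0.2992, 0.0171]
orientation: [0.726, 0.688, 0.003, 0.005]
force: [-1.0, 0.5, -3.1]
gripper_width: 0.0551
```

drive_tool([
  [0.5,[0,0,0.5],0],
  [0.5,[0,0,1],0],
  [0.5,[0,0,1],0],
])

```text
clock: 26.8
tcp_pos: [0.4628, 0.2991, 0.0161]
orientation: [0.726, 0.688, 0.003, 0.005]
force: [0.6, 0.3, -2.2]
gripper_width: 0.0554
```

drive_tool([
  [0.5,[0,0,0.5],0],
  [0.5,[0,0,1],0],
  [0.5,[0,0,1],0],
])

```text
clock: 27.1
tcp_pos: [0.4628, 0.2992, 0.0153]
orientation: [0.726, 0.688, 0.003, 0.005]
force: [-0.7, -1.5, 3.0]
gripper_width: 0.055
```

drive_tool([
  [0.5,[0,0,0.5],0],
  [0.5,[0,0,1],0],
  [0.5,[0,0,1],0],
])

```text
clock: 27.4
tcp_pos: [0.4628, 0.2992, 0.0153]
orientation: [0.726, 0.688, 0.003, 0.006]
force: [-2.9, -3.0, 11.5]
gripper_width: 0.0554
```

drive_tool([
  [-0.45,[0,0,-0.5],0],
  [-0.6,[0,0,-0.5],0],
  [-0.75,[0,0,-0.5],0],
  [-0.75,[0,0,-0.5],0],
  [-0.75,[0,0,-5],0],
  [-0.75,[0,0,-20],0],
  [-0.75,[0,0,-45],0],
  [-0.75,[0,0,-75],0],
  [-0.75,[0,0,-105],0],
  [-0.75,[0,0,-125],0],
])

```text
clock: 28.4
tcp_pos: [0.4619, 0.3005, 0.1436]
orientation: [0.726, 0.688, 0.004, 0.006]
force: [0.9, 0.6, -0.7]
gripper_width: 0.0746
```

```bash
python3 plan.py .455 -.29 .15 91.3
```

```text
shift [-590.    25.1   -4.9] spin -0.0767 | t 28.4 tcp [0.4619 0.3005 0.1436] yaw 86.91 w 74.6 F [ 0.9  0.6 -0.7] tilt [ 0.0141 -0.0026] q [-0.28  0.42 -0.52  1.92  0.29  0.87 -1.  ]
```

drive_tool([
  [-0.75,[-25,1,-6],0],
  [-0.5,[-60,2,-6],-0.01],
  [0,[-100,4,-6],-0.01],
  [0,[-140,6,-6],-0.02],
  [0,[-180,8,-6],-0.02],
  [0,[-220,10,-6],-0.03],
  [0,[-260,12,-6],-0.03],
  [0,[-300,13,-6],-0.04],
  [0,[-340,15,-6],-0.04],
  [0,[-380,17,-6],-0.05],
])

```text
clock: 29.4
tcp_pos: [0.4583, -0.0813, 0.1519]
orientation: [0.708, 0.706, 0.005, 0.007]
force: [0.1, 0.2, -0.9]
gripper_width: 0.0427
```

drive_tool([
  [0,[-40,2,0],-0.01],
  [0,[-80,4,0],-0.01],
  [0,[-120,6,0],-0.02],
  [0,[-160,7,0],-0.02],
  [0,[-190,8,0],-0.02],
  [0,[-205,8,0],-0.025],
  [0,[-205,8,0],-0.025],
  [0,[-205,8,0],-0.025],
])

```text
clock: 30.2
tcp_pos: [0.4657, -0.2855, 0.1532]
orientation: [0.699, 0.715, 0.005, 0.007]
force: [-1.2, -0.1, 0.5]
gripper_width: 0.0426
```

```bash
python3 plan.py .455 -.29 .11 91.3; python3 - <<'E'
from ov import *
c=capture("top"); im,o=crop(c,(140,210,240,285),8)
S=8
box(c,im,.4627,.2992,-3.1,.016,.016,.076,.104,S,o)
box(c,im,.4627,.2992,-3.1,.016,.046,.056,.084,S,o,(255,0,255))
cv2.imwrite("pics/t14.png",im)
c=capture("scene"); im,o=crop(c,(340,120,440,195),8)
box(c,im,.4627,.2992,-3.1,.016,.016,.076,.104,S,o)
box(c,im,.4627,.2992,-3.1,.016,.046,.056,.084,S,o,(255,0,255))
cv2.imwrite("pics/s15.png",im)
cv2.imwrite("pics/s16.png",crop(c,(140,80,400,280),3)[0])
E
```

```text
shift [ -4.2 -11.5  43.1] spin -0.0011 | t 30.2 tcp [ 0.4657 -0.2855  0.1532] yaw 91.24 w 42.6 F [-1.2 -0.1  0.5] tilt [ 0.0163 -0.0023] q [ 0.7   0.37 -0.32  1.93  0.15  0.84  0.32]
```

View pics/t14.png

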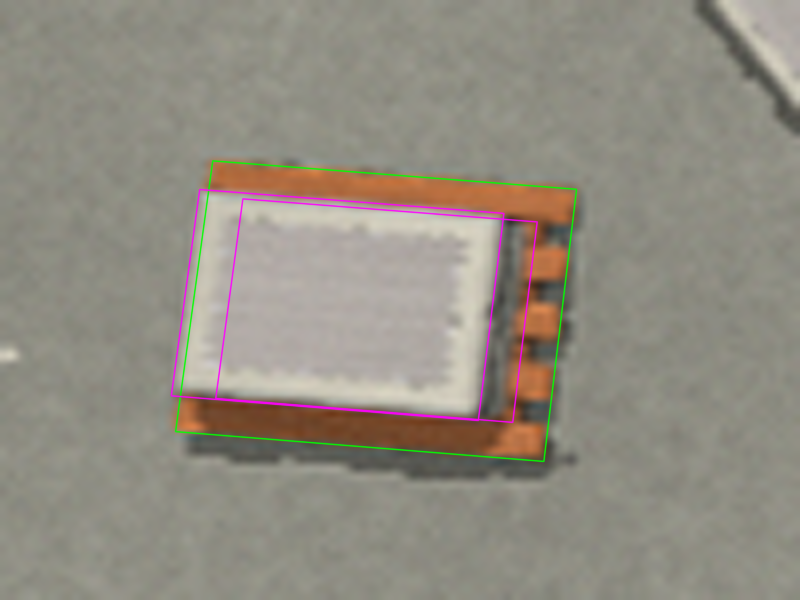

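View pics/s15.png

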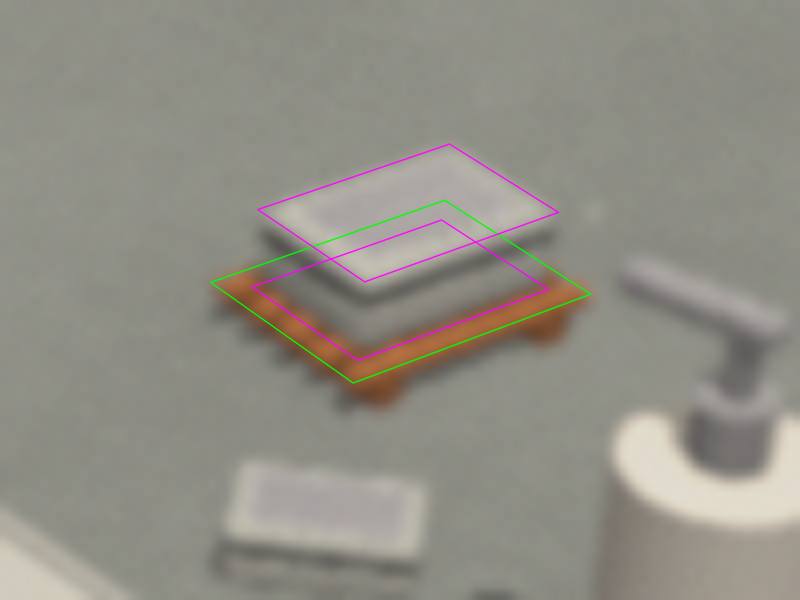

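View pics/s16.png

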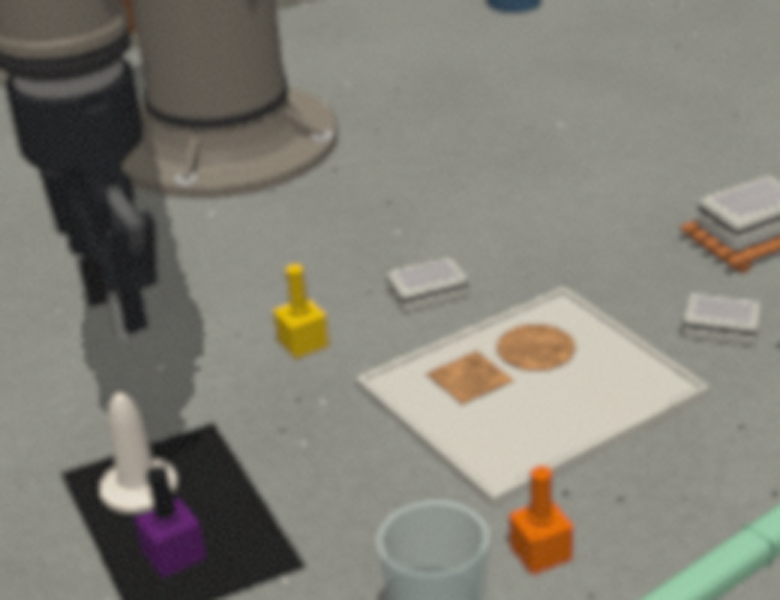

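drive_tool([
  [0.1,[-4.2,-11.5,0],-0.001],
  [0.1,[-4.2,-11.5,0],-0.001],
  [0.1,[-4.2,-11.5,10],-0.001],
  [0.1,[-4.2,-11.5,30],-0.001],
  [0.1,[-4.2,-11.5,42],-0.001],
  [0.1,[-4.2,-11.5,42],-0.001],
  [0.1,[-4.2,-11.5,42],-0.001],
])

```text
clock: 31.0
tcp_pos: [0.4552, -0.2889, 0.1106]
orientation: [0.698, 0.716, 0.005, 0.006]
force: [1.1, 1.0, -0.3]
gripper_width: 0.0382
```

```bash
python3 plan.py .4556 -.2897 .0305 91.3; python3 - <<'E'
from ov import *
c=capture("top"); cv2.imwrite("pics/t17.png",crop(c,(400,180,500,300),5)[0])
c=capture("scene"); cv2.imwrite("pics/s17.png",crop(c,(140,120,260,270),4)[0])
E
```

```text
shift [-0.6 -0.8 80.1] spin 0.0022 | t 31.0 tcp [ 0.4552 -0.2889  0.1106] yaw 91.42 w 38.2 F [ 1.1  1.  -0.3] tilt [ 0.0155 -0.0017] q [ 0.7   0.42 -0.31  1.98  0.17  0.75  0.32]
```

View pics/t17.png

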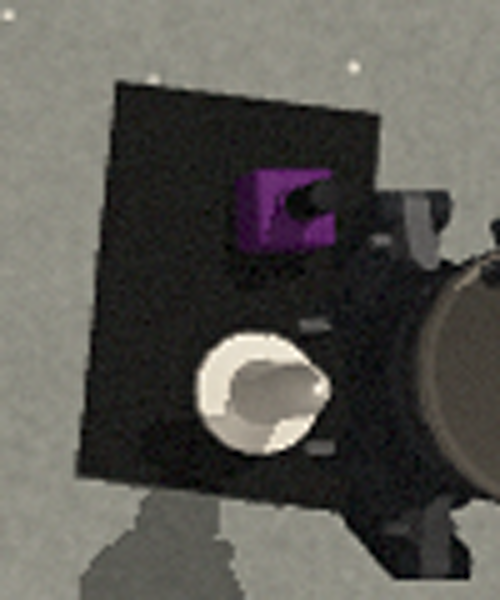

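View pics/s17.png

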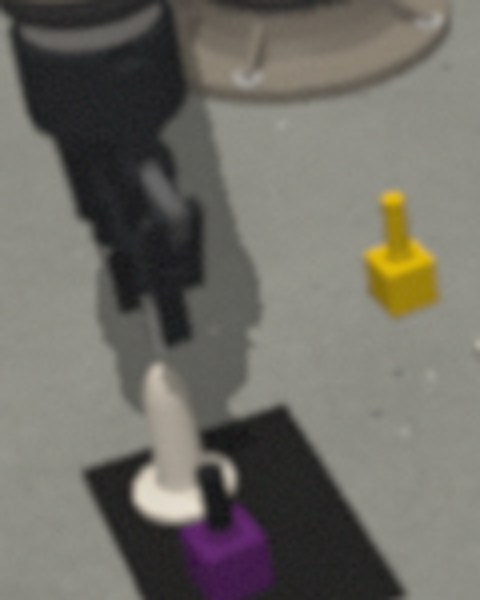

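```bash
python3 - <<'E'
from h import *
c=capture("top")
print(unproj(c,[[400+195/5-.4,257.7],[452,180+331/5-.4],[452,180+455/5-.4]],.009))
E
```

```text
[[ 0.45591126 -0.26299589  0.009     ]
 [ 0.48296032 -0.29298267  0.009     ]
 [ 0.42844483 -0.291718    0.009     ]]
```

drive_tool([
  [0.1,[-0.6,-0.8,0],0.002],
  [0.1,[-0.6,-0.8,15],0.002],
  [0.1,[-0.6,-0.8,30],0.002],
  [0.1,[-0.6,-0.8,45],0.002],
  [0.1,[-0.6,-0.8,60],0.002],
  [0.1,[-0.6,-0.8,72],0.002],
  [0.1,[-0.6,-0.8,78],0.002],
  [0.1,[-0.6,-0.8,80],0.002],
  [0.1,[-0.6,-0.8,80],0.002],
  [0.1,[-0.6,-0.8,80],0.002],
])

```text
clock: 32.15
tcp_pos: [0.4567, -0.2904, 0.032]
orientation: [0.699, 0.715, 0.005, 0.008]
force: [-0.3, 0.1, 0.5]
gripper_width: 0.0385
```

```bash
python3 plan.py .4556 -.2897 .0305 91.3
```

```text
shift [ 0.8 -1.1  1.5] spin -0.0001 | t 32.15 tcp [ 0.4567 -0.2904  0.032 ] yaw 91.29 w 38.5 F [-0.3  0.1  0.5] tilt [ 0.0179 -0.0032] q [ 0.67  0.54 -0.27  2.02  0.24  0.59  0.26]
```

drive_tool([
  [0.1,[0.8,-1.1,1.5],0],
  [0.1,[0.8,-1.1,1.5],0],
  [0.5,[0.8,-1.1,1.5],0],
  [1,[0.8,-1.1,1.5],0],
  [1,[0.8,-1.1,1.5],0],
  [1,[0.8,-1.1,1.5],0],
  [1,[0.8,-1.1,-1],0],
  [1,[0.8,-1.1,-8],0],
  [1,[0.8,-1.1,-18],0],
  [1,[0.8,-1.1,-18],0],
], newtons=40)

```text
clock: 33.15
tcp_pos: [0.4562, -0.2901, 0.0515]
orientation: [0.699, 0.715, 0.005, 0.009]
force: [0.3, -0.1, -0.6]
gripper_width: 0.0227
```

```bash
python3 plan.py .4902 .0393 .15 91.3; python3 - <<'E'
from ov import *
c=capture("scene"); cv2.imwrite("pics/s18.png",crop(c,(140,120,260,270),4)[0])
E
```

```text
shift [328.1  43.4 -99.3] spin -0.0003 | t 33.15 tcp [ 0.4562 -0.2901  0.0515] yaw 91.28 w 22.7 F [ 0.3 -0.1 -0.6] tilt [ 0.0202 -0.0045] q [ 0.68  0.51 -0.28  2.01  0.22  0.63  0.28]
```

View pics/s18.png

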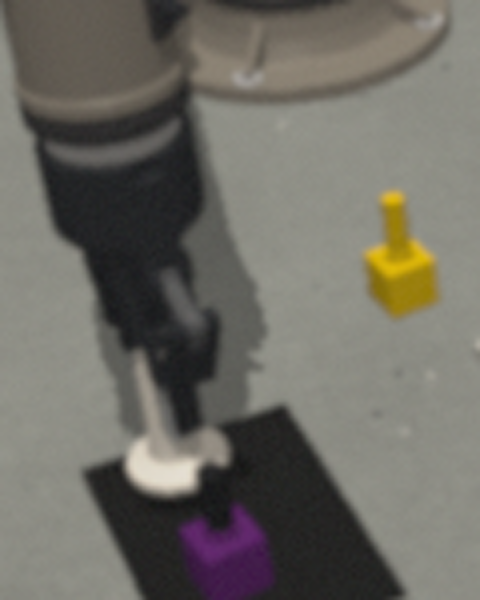

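drive_tool([
  [1,[0,0,-20],0],
  [1,[0,0,-50],0],
  [1,[10,1,-85],0],
  [1,[40,5,-99],0],
  [1,[80,11,-99],0],
  [1,[120,16,-99],0],
  [1,[160,21,-99],0],
  [1,[200,27,-99],0],
  [1,[240,32,-99],0],
  [1,[280,37,-99],0],
])

```text
clock: 34.2
tcp_pos: [0.4844, -0.0073, 0.1494]
orientation: [0.699, 0.715, 0.005, 0.009]
force: [1.9, -0.7, -0.7]
gripper_width: 0.0228
```

drive_tool([
  [1,[30,4,0],0],
  [1,[48,6,0],0],
  [1,[48,6,0],0],
  [1,[48,6,0],0],
  [1,[48,6,0],0],
])

```text
clock: 34.7
tcp_pos: [0.4891, 0.0393, 0.149]
orientation: [0.7, 0.714, 0.005, 0.009]
force: [-0.4, -0.3, -1.1]
gripper_width: 0.023
```

```bash
python3 plan.py .4902 .0393 .060 91.3
```

```text
shift [ 0.5 -0.6 89. ] spin -0.0023 | t 34.7 tcp [0.4891 0.0393 0.149 ] yaw 91.17 w 23.0 F [-0.4 -0.3 -1.1] tilt [ 0.0192 -0.0052] q [ 0.18  0.31 -0.46  2.06  0.2   0.8  -0.38]
```

drive_tool([
  [1,[0.5,-0.6,5],-0.002],
  [1,[0.5,-0.6,20],-0.002],
  [1,[0.5,-0.6,40],-0.002],
  [1,[0.5,-0.6,60],-0.002],
  [1,[0.5,-0.6,78],-0.002],
  [1,[0.5,-0.6,87],-0.002],
  [1,[0.5,-0.6,89],-0.002],
  [1,[0.5,-0.6,89],-0.002],
  [1,[0.5,-0.6,89],-0.002],
])

```text
clock: 35.6
tcp_pos: [0.4908, 0.0393, 0.0607]
orientation: [0.699, 0.715, 0.005, 0.009]
force: [-0.6, 0.4, -0.7]
gripper_width: 0.0231
```

```bash
python3 plan.py .4902 .0391 .0375 91.3; python3 - <<'E'
from ov import *
c=capture("scene"); im,o=crop(c,(260,120,380,230),5)
S=5
circ(c,im,.4902,.0391,.010,.064,S,o,(0,255,255)); circ(c,im,.4902,.0391,.010,.054,S,o); circ(c,im,.4902,.0391,.033,.054,S,o)
cv2.imwrite("pics/s19.png",im)
E
```

```text
shift [-0.1 -1.1 23.2] spin -0.0006 | t 35.6 tcp [0.4908 0.0393 0.0607] yaw 91.27 w 23.1 F [-0.6  0.4 -0.7] tilt [ 0.0205 -0.0051] q [ 0.12  0.45 -0.4   2.11  0.32  0.61 -0.48]
```

View pics/s19.png

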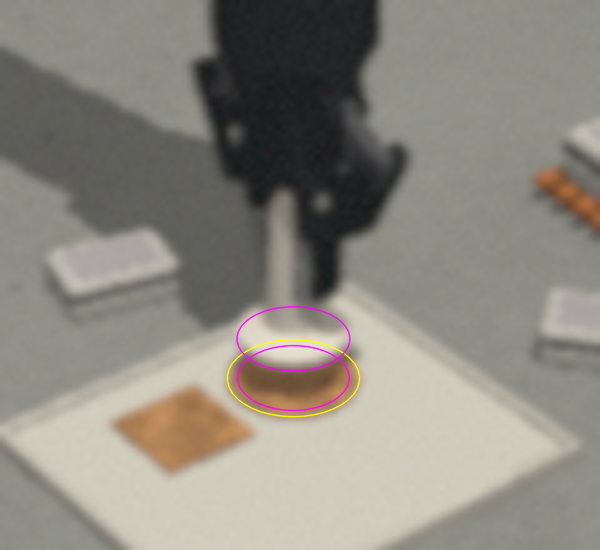

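drive_tool([
  [1,[-0.1,-0.6,5],0],
  [1,[-0.1,-0.6,11],0],
  [1,[-0.1,-0.6,17],0],
  [1,[-0.1,-0.6,20],0],
  [1,[-0.1,-0.6,20],0],
  [1,[-0.1,-0.6,20],0],
])

```text
clock: 36.25
tcp_pos: [0.4906, 0.0392, 0.0406]
orientation: [0.699, 0.715, 0.005, 0.009]
force: [0.5, 0.3, -1.0]
gripper_width: 0.0228
```

```bash
python3 plan.py .4902 .0391 .0375 91.3; python3 - <<'E'
from ov import *
c=capture("scene"); im,o=crop(c,(290,160,350,210),12)
S=12
cv2.imwrite("pics/s20b.png",im)
circ(c,im,.4902,.0391,.010,.064,S,o,(0,255,255));  circ(c,im,.4902,.0391,.0135,.054,S,o)
cv2.imwrite("pics/s20.png",im)
E
```

```text
shift [-0.1 -0.5  3.1] spin -0.0004 | t 36.25 tcp [0.4906 0.0392 0.0406] yaw 91.28 w 22.8 F [ 0.5  0.3 -1. ] tilt [ 0.0204 -0.0051] q [ 0.1   0.48 -0.38  2.12  0.35  0.57 -0.51]
```

View pics/s20.png

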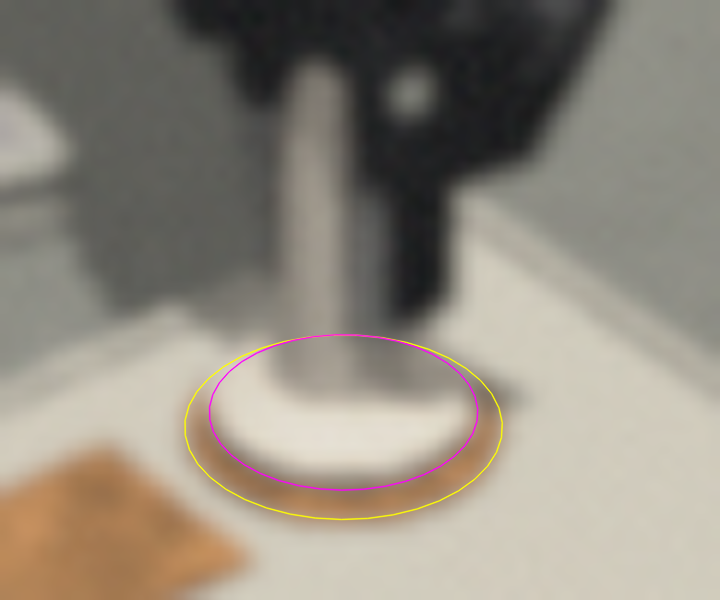

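drive_tool([
  [1,[-0.1,-0.4,1],0],
  [1,[-0.1,-0.4,2],0],
  [1,[-0.1,-0.4,3],0],
  [1,[-0.1,-0.4,4],0],
  [1,[-0.1,-0.4,4],0],
])

```text
clock: 36.8
tcp_pos: [0.4906, 0.039, 0.0371]
orientation: [0.699, 0.715, 0.005, 0.009]
force: [-1.3, -0.5, 3.2]
gripper_width: 0.023
```

Contact. Press slightly and release within one call.

drive_tool([
  [1,[0,0,0.5],0],
  [1,[0,0,0.5],0],
  [0.5,[0,0,0],0],
  [0.2,[0,0,0],0],
  [0.1,[0,0,0],0],
  [0.1,[0,0,-1],0],
  [0.1,[0,0,-15],0],
  [0.1,[0,0,-40],0],
  [0.1,[0,0,-70],0],
  [0.1,[0,0,-105],0],
])

```text
clock: 37.8
tcp_pos: [0.4877, 0.0397, 0.1435]
orientation: [0.699, 0.715, 0.005, 0.009]
force: [0.7, -0.2, -0.2]
gripper_width: 0.0383
```

```bash
python3 plan.py .535 -.30 .15 91.3; python3 - <<'E'
from ov import *
c=capture("scene"); im,o=crop(c,(280,110,360,220),7)
cv2.imwrite("pics/s21.png",im[:,:])
E
```

```text
shift [-340.7   39.7   -3.9] spin -0.0001 | t 37.8 tcp [0.4877 0.0397 0.1435] yaw 91.29 w 38.3 F [ 0.7 -0.2 -0.2] tilt [ 0.0198 -0.0051] q [ 0.18  0.31 -0.47  2.06  0.21  0.79 -0.39]
```

View pics/s21.png

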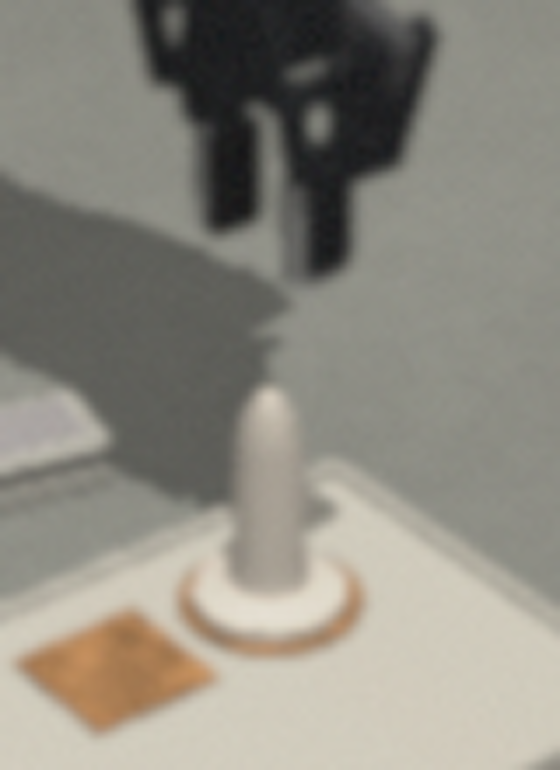

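drive_tool([
  [0.1,[-25,3,-10],0],
  [0.1,[-60,7,-10],0],
  [0.1,[-100,12,-5],0],
  [0.1,[-140,16,-5],0],
  [0.1,[-180,21,-4],0],
  [0.1,[-220,26,-4],0],
  [0.1,[-260,31,-4],0],
  [0.1,[-300,35,-4],0],
  [0.1,[-330,38,-4],0],
  [0.1,[-340,39.7,-4],0],
])

```text
clock: 38.85
tcp_pos: [0.5377, -0.3028, 0.1566]
orientation: [0.701, 0.713, 0.008, 0.013]
force: [-0.9, 0.3, 0.8]
gripper_width: 0.0385
```

drive_tool([
  [0.1,[0,0,0],0],
  [0.1,[0,0,0],0],
  [0.1,[0,0,0],0],
])

```text
clock: 39.15
tcp_pos: [0.5379, -0.3007, 0.1568]
orientation: [0.7, 0.714, 0.008, 0.012]
force: [0.4, -0.0, 0.3]
gripper_width: 0.0385
```

```bash
python3 plan.py .5355 -.3001 .10 91.3; python3 - <<'E'
from ov import *
c=capture("top"); im,o=crop(c,(255,165,385,275),6); S=6
circ(c,im,.4902,.0391,.010,.064,S,o,(0,255,255)); circ(c,im,.4902,.0391,.015,.054,S,o); circ(c,im,.4902,.0391,.074,.023,S,o)
box(c,im,.4924,-.0272,1.4,.010,.010,.05,.05,S,o,(0,255,255))
cv2.imwrite("pics/t22.png",im[:600])
im,o=crop(c,(400,180,500,300),5); box(c,im,.5355,-.3001,1.3,.004,.038,.034,.034,5,o)
cv2.imwrite("pics/t23.png",im)
E
```

```text
shift [ 1.  -4.1 56.7] spin -0.0026 | t 39.15 tcp [ 0.5379 -0.3007  0.1568] yaw 91.15 w 38.5 F [ 0.4 -0.   0.3] tilt [ 0.029  -0.0054] q [ 0.66  0.47 -0.33  1.78  0.18  0.9   0.28]
```

View pics/t22.png

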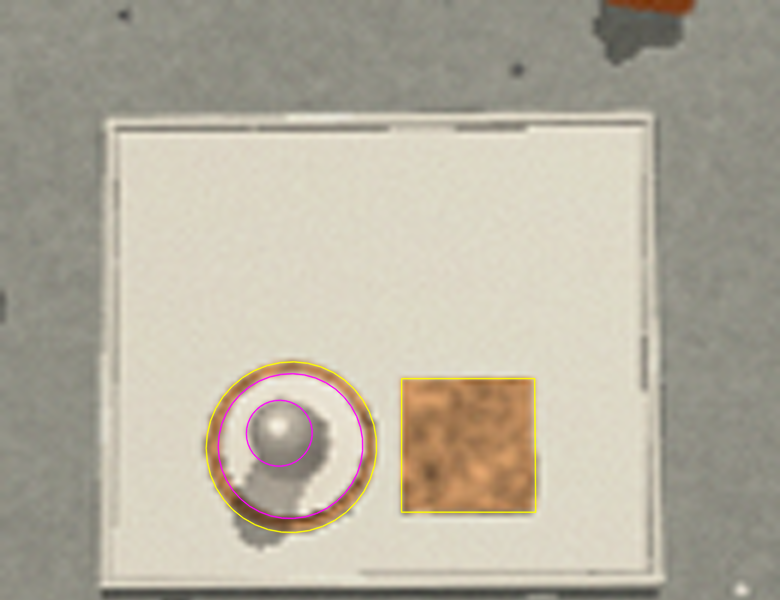

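View pics/t23.png

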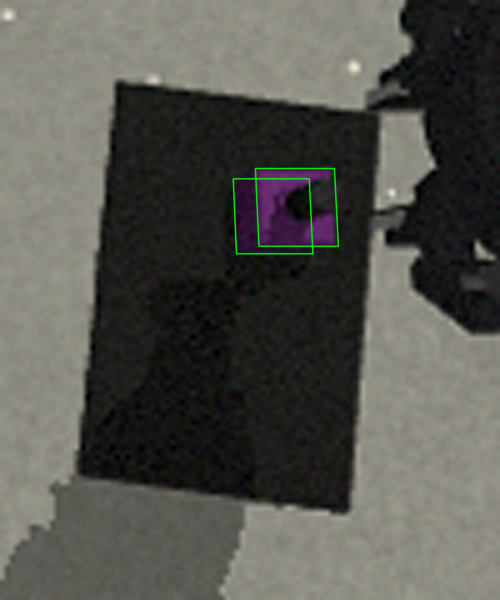

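drive_tool([
  [0.1,[1,-4,-20],0],
  [0.1,[1,-4,-50],0],
  [0.1,[1,-4,-70],0],
  [0.1,[1,-4,-80],0],
  [0.1,[1,-4,-80],0],
  [0.1,[1,-4,-80],0],
  [0.1,[1,-4,-80],0],
  [0.1,[1,-4,-60],0],
  [0.1,[1,-4,-30],0],
  [0.1,[1,-4,0],0],
])

```text
clock: 40.2
tcp_pos: [0.5336, -0.2997, 0.155]
orientation: [0.7, 0.714, 0.008, 0.012]
force: [0.3, -0.0, 0.1]
gripper_width: 0.0384
```

drive_tool([
  [0.1,[0,0,0],0],
  [0.1,[0,0,0],0],
  [0.1,[0,0,0],0],
])

```text
clock: 40.5
tcp_pos: [0.5345, -0.3, 0.1563]
orientation: [0.7, 0.714, 0.008, 0.013]
force: [0.2, -0.1, 0.2]
gripper_width: 0.0384
```

```bash
python3 plan.py .5355 -.3001 .10 91.3
```

```text
shift [ 0.2 -0.7 56.3] spin -0.0025 | t 40.5 tcp [ 0.5345 -0.3     0.1563] yaw 91.16 w 38.4 F [ 0.2 -0.1  0.2] tilt [ 0.0302 -0.0059] q [ 0.67  0.46 -0.33  1.79  0.18  0.89  0.28]
```

drive_tool([
  [0.1,[20,0,0],0],
  [0.1,[60,0,0],0],
  [0.1,[105,0,0],0],
  [0.1,[150,0,0],0],
])

```text
clock: 40.9
tcp_pos: [0.5324, -0.149, 0.1572]
orientation: [0.7, 0.714, 0.009, 0.014]
force: [0.8, 1.3, 0.3]
gripper_width: 0.0387
```

drive_tool([
  [0.1,[0,0,0],0],
  [0.1,[0,0,0],0],
])

```text
clock: 41.1
tcp_pos: [0.5338, -0.1479, 0.1592]
orientation: [0.699, 0.715, 0.01, 0.016]
force: [-0.5, -0.2, 0.3]
gripper_width: 0.0383
```

```bash
python3 plan.py .5355 -.3001 .10 91.3
```

```text
shift [-151.7   -3.9   60.4] spin -0.0008 | t 41.1 tcp [ 0.5338 -0.1479  0.1592] yaw 91.25 w 38.3 F [-0.5 -0.2  0.3] tilt [ 0.037  -0.0077] q [ 0.47  0.37 -0.38  1.93  0.19  0.84  0.01]
```

drive_tool([
  [0.1,[-20,0,0],0],
  [0.1,[-60,0,0],0],
  [0.1,[-105,0,0],0],
  [0.1,[-140,-3,0],0],
])

```text
clock: 41.5
tcp_pos: [0.5337, -0.2932, 0.1614]
orientation: [0.701, 0.713, 0.01, 0.017]
force: [0.1, -0.4, -0.1]
gripper_width: 0.0387
```

```bash
python3 plan.py .5355 -.3001 .10 91.3
```

```text
shift [-6.2 -0.6 61.5] spin -0.0048 | t 41.5 tcp [ 0.5337 -0.2932  0.1614] yaw 91.03 w 38.7 F [ 0.1 -0.4 -0.1] tilt [ 0.0385 -0.0104] q [ 0.66  0.44 -0.33  1.8   0.18  0.89  0.27]
```

drive_tool([
  [0.1,[0,0,0],0],
  [0.1,[0,0,0],0],
  [0.1,[0,0,0],0],
  [0.1,[0,0,0],0],
])

```text
clock: 41.9
tcp_pos: [0.5341, -0.2917, 0.1617]
orientation: [0.7, 0.714, 0.01, 0.017]
force: [0.5, 0.2, -0.5]
gripper_width: 0.0385
```

```bash
python3 plan.py .5355 -.3001 .10 91.3
```

```text
shift [-7.7 -1.2 61.8] spin -0.0027 | t 41.9 tcp [ 0.5341 -0.2917  0.1617] yaw 91.15 w 38.5 F [ 0.5  0.2 -0.5] tilt [ 0.0389 -0.0098] q [ 0.66  0.44 -0.33  1.8   0.18  0.89  0.27]
```

drive_tool([
  [0.1,[0,-20,0],0],
  [0.1,[0,-55,0],0],
  [0.1,[0,-90,0],0],
])

```text
clock: 42.2
tcp_pos: [0.444, -0.292, 0.1582]
orientation: [0.699, 0.715, 0.01, 0.017]
force: [-0.6, -0.6, -0.6]
gripper_width: 0.0386
```

```bash
python3 plan.py .5355 -.3001 .10 91.3
```

```text
shift [-9.7 88.9 61.8] spin 0.0006 | t 42.2 tcp [ 0.444  -0.292   0.1582] yaw 91.34 w 38.6 F [-0.6 -0.6 -0.6] tilt [ 0.0393 -0.0095] q [ 0.76  0.33 -0.35  1.98  0.14  0.81  0.36]
```

drive_tool([
  [0.1,[-3,25,0],0],
  [0.1,[-6,60,0],0],
  [0.1,[-9,95,0],0],
])

```text
clock: 42.5
tcp_pos: [0.54, -0.2977, 0.1626]
orientation: [0.698, 0.716, 0.01, 0.018]
force: [0.3, -0.2, 0.5]
gripper_width: 0.0384
```

```bash
python3 plan.py .5355 -.3001 .10 91.3
```

```text
shift [-1.6 -7.  62.4] spin 0.0017 | t 42.5 tcp [ 0.54   -0.2977  0.1626] yaw 91.4 w 38.4 F [ 0.3 -0.2  0.5] tilt [ 0.0395 -0.0097] q [ 0.66  0.46 -0.33  1.78  0.18  0.9   0.28]
```

drive_tool([
  [0.1,[0,0,-45],0],
])

```text
clock: 42.6
tcp_pos: [0.539, -0.2931, 0.2002]
orientation: [0.696, 0.718, 0.01, 0.011]
force: [-0.5, 0.2, -0.3]
gripper_width: 0.0384
```

```bash
python3 plan.py .5355 -.3001 .10 91.3
```

```text
shift [ -6.7  -6.7 100.1] spin 0.0072 | t 42.6 tcp [ 0.539  -0.2931  0.2002] yaw 91.71 w 38.4 F [-0.5  0.2 -0.3] tilt [ 0.0298 -0.0009] q [ 0.67  0.42 -0.35  1.74  0.15  0.98  0.3 ]
```

drive_tool([
  [0.1,[0,0,45],0],
])

```text
clock: 42.7
tcp_pos: [0.5495, -0.2948, 0.1685]
orientation: [0.695, 0.718, 0.014, 0.021]
force: [1.9, -1.4, 0.5]
gripper_width: 0.0386
```

```bash
python3 plan.py .5355 -.3001 .10 91.3
```

```text
shift [ -4.1 -17.5  67.8] spin 0.0094 | t 42.7 tcp [ 0.5495 -0.2948  0.1685] yaw 91.84 w 38.6 F [ 1.9 -1.4  0.5] tilt [ 0.049  -0.0092] q [ 0.66  0.46 -0.34  1.76  0.18  0.9   0.28]
```

drive_tool([
  [0.1,[45,0,0],0],
])

```text
clock: 42.8
tcp_pos: [0.5434, -0.2532, 0.1592]
orientation: [0.698, 0.716, 0.01, 0.015]
force: [-1.0, -0.8, -1.1]
gripper_width: 0.0388
```

```bash
python3 plan.py .5355 -.3001 .10 91.3
```

```text
shift [-46.3 -11.2  59.2] spin 0.0024 | t 42.8 tcp [ 0.5434 -0.2532  0.1592] yaw 91.44 w 38.8 F [-1.  -0.8 -1.1] tilt [ 0.0357 -0.0059] q [ 0.6   0.44 -0.35  1.82  0.18  0.88  0.2 ]
```

drive_tool([
  [0.1,[0,-45,0],0],
])

```text
clock: 42.9
tcp_pos: [0.5069, -0.244, 0.1582]
orientation: [0.692, 0.721, 0.015, 0.015]
force: [0.6, 0.6, 0.5]
gripper_width: 0.0382
```

```bash
python3 plan.py .5355 -.3001 .10 91.3
```

```text
shift [-57.1  23.8  59.4] spin 0.0182 | t 42.9 tcp [ 0.5069 -0.244   0.1582] yaw 92.35 w 38.2 F [0.6 0.6 0.5] tilt [ 0.0426 -0.0003] q [ 0.64  0.38 -0.37  1.91  0.16  0.84  0.24]
```

drive_tool([
  [0.1,[0,45,0],0],
])

```text
clock: 43.0
tcp_pos: [0.5214, -0.2386, 0.1471]
orientation: [0.693, 0.721, 0.003, -0.002]
force: [-3.1, -1.5, -1.7]
gripper_width: 0.0383
```

```bash
python3 plan.py .5355 -.3001 .10 91.3
```

```text
shift [-62.3  11.6  46.7] spin 0.0173 | t 43.0 tcp [ 0.5214 -0.2386  0.1471] yaw 92.29 w 38.3 F [-3.1 -1.5 -1.7] tilt [0.0013 0.0068] q [ 0.6   0.43 -0.35  1.86  0.18  0.88  0.2 ]
```

drive_tool([
  [0.1,[0,0,0],0.017],
  [0.1,[0,0,0],0.017],
  [0.1,[0,0,0],0.017],
  [0.1,[0,0,0],0.017],
])

```text
clock: 43.4
tcp_pos: [0.5226, -0.2388, 0.1481]
orientation: [0.699, 0.715, 0.003, -0.001]
force: [-0.2, -0.8, -0.4]
gripper_width: 0.0383
```

```bash
python3 plan.py .5355 -.3001 .10 91.3
```

```text
shift [-61.8  11.3  47.8] spin 0.0008 | t 43.4 tcp [ 0.5226 -0.2388  0.1481] yaw 91.34 w 38.3 F [-0.2 -0.8 -0.4] tilt [0.0037 0.0059] q [ 0.6   0.43 -0.35  1.86  0.18  0.88  0.19]
```

drive_tool([
  [0.1,[-8,2,0],0],
  [0.1,[-22,4,0],0],
  [0.1,[-38,7,0],0],
  [0.1,[-52,10,0],0],
  [0.1,[-61.8,11.3,10],0],
  [0.1,[-61.8,11.3,30],0],
  [0.1,[-61.8,11.3,44],0],
  [0.1,[-61.8,11.3,48],0],
  [0.1,[-61.8,11.3,48],0],
  [0.1,[-61.8,11.3,48],0],
])

```text
clock: 44.4
tcp_pos: [0.536, -0.3, 0.1002]
orientation: [0.699, 0.715, 0.004, -0.0]
force: [0.4, -0.5, 1.3]
gripper_width: 0.0381
```

```bash
python3 plan.py .5355 -.3001 .0465 91.3
```

```text
shift [-0.4 -0.7 53.7] spin 0.0012 | t 44.4 tcp [ 0.536  -0.3     0.1002] yaw 91.37 w 38.1 F [ 0.4 -0.5  1.3] tilt [0.0044 0.0058] q [ 0.65  0.55 -0.32  1.8   0.21  0.83  0.26]
```

drive_tool([
  [0.1,[-0.4,-0.7,10],0.001],
  [0.1,[-0.4,-0.7,25],0.001],
  [0.1,[-0.4,-0.7,40],0.001],
  [0.1,[-0.4,-0.7,50],0.001],
  [0.1,[-0.4,-0.7,53],0.001],
  [0.1,[-0.4,-0.7,53],0.001],
  [0.1,[-0.4,-0.7,53],0.001],
])

```text
clock: 45.1
tcp_pos: [0.5359, -0.3002, 0.0475]
orientation: [0.699, 0.715, 0.004, -0.0]
force: [0.3, -0.1, -0.3]
gripper_width: 0.038
```

drive_tool([
  [0.5,[0,0,0],0],
  [1,[0,0,0],0],
  [1,[0,0,0],0],
  [1,[0,0,0],0],
  [1,[0,0,0],0],
  [1,[0,0,0],0],
  [1,[0,0,-3],0],
  [1,[0,0,-10],0],
  [1,[0,0,-20],0],
  [1,[0,0,-20],0],
])

```text
clock: 46.1
tcp_pos: [0.5366, -0.3007, 0.0691]
orientation: [0.699, 0.715, 0.004, 0.001]
force: [0.0, 0.1, -0.5]
gripper_width: 0.0138
```

```bash
python3 plan.py .4924 -.0275 .15 91.4; python3 - <<'E'
from ov import *
c=capture("scene"); cv2.imwrite("pics/s24.png",crop(c,(140,120,260,270),4)[0])
E
```

```text
shift [274.5 -37.4 -80. ] spin -0.0016 | t 46.1 tcp [ 0.5366 -0.3007  0.0691] yaw 91.31 w 13.8 F [ 0.   0.1 -0.5] tilt [0.007  0.0046] q [ 0.64  0.59 -0.3   1.81  0.23  0.77  0.24]
```

View pics/s24.png

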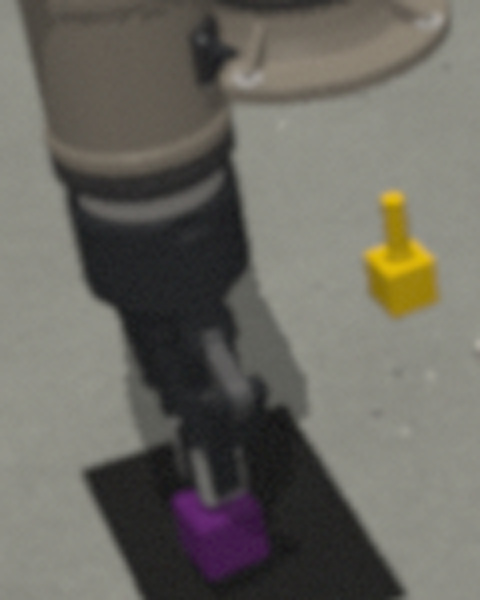

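drive_tool([
  [1,[0,0,-12],0],
  [1,[0,0,-35],0],
  [1,[8,-1,-60],0],
  [1,[30,-4,-77],0],
  [1,[60,-8,-80],0],
  [1,[95,-13,-80],0],
  [1,[130,-18,-80],0],
  [1,[165,-22,-80],0],
  [1,[195,-26,-80],0],
  [1,[220,-30,-80],0],
])

```text
clock: 47.15
tcp_pos: [0.5005, -0.0797, 0.1501]
orientation: [0.698, 0.716, 0.004, 0.001]
force: [0.6, -0.1, -1.1]
gripper_width: 0.0136
```

drive_tool([
  [1,[20,-3,0],0],
  [1,[38,-5,0],0],
  [1,[50,-7,0],0],
  [1,[50,-7,0],0],
  [1,[50,-7,0],0],
  [1,[50,-7,0],0],
])

```text
clock: 47.75
tcp_pos: [0.4924, -0.0312, 0.1503]
orientation: [0.699, 0.715, 0.004, 0.001]
force: [-0.6, -0.3, -0.9]
gripper_width: 0.0136
```

```bash
python3 plan.py .4924 -.0272 .070 91.4
```

```text
shift [ 3.7 -0.5 80.3] spin -0.0019 | t 47.75 tcp [ 0.4924 -0.0312  0.1503] yaw 91.29 w 13.6 F [-0.6 -0.3 -0.9] tilt [0.0069 0.0044] q [ 0.31  0.31 -0.44  2.04  0.18  0.82 -0.21]
```

drive_tool([
  [1,[2,-0.3,4],0],
  [1,[3.7,-0.5,15],0],
  [1,[3.7,-0.5,33],0],
  [1,[3.7,-0.5,52],0],
  [1,[3.7,-0.5,68],0],
  [1,[3.7,-0.5,77],0],
  [1,[3.7,-0.5,80],0],
  [1,[3.7,-0.5,80],0],
  [1,[3.7,-0.5,80],0],
])

```text
clock: 48.65
tcp_pos: [0.4929, -0.0271, 0.0707]
orientation: [0.699, 0.715, 0.004, 0.001]
force: [-0.1, 0.1, 0.3]
gripper_width: 0.0137
```

```bash
python3 plan.py .4924 -.0272 .0575 91.4; python3 - <<'E'
from ov import *
c=capture("scene"); im,o=crop(c,(260,130,350,230),6)
S=6
box(c,im,.4924,-.0272,1.4,.010,.010,.05,.05,S,o,(0,255,255))
box(c,im,.4924,-.0272,1.4,.0255,.0595,.034,.034,S,o)
cv2.imwrite("pics/s25.png",im)
E
```

```text
shift [-0.1 -0.6 13.2] spin -0.002 | t 48.65 tcp [ 0.4929 -0.0271  0.0707] yaw 91.29 w 13.7 F [-0.1  0.1  0.3] tilt [0.0078 0.0044] q [ 0.26  0.44 -0.4   2.1   0.27  0.65 -0.3 ]
```

View pics/s25.png

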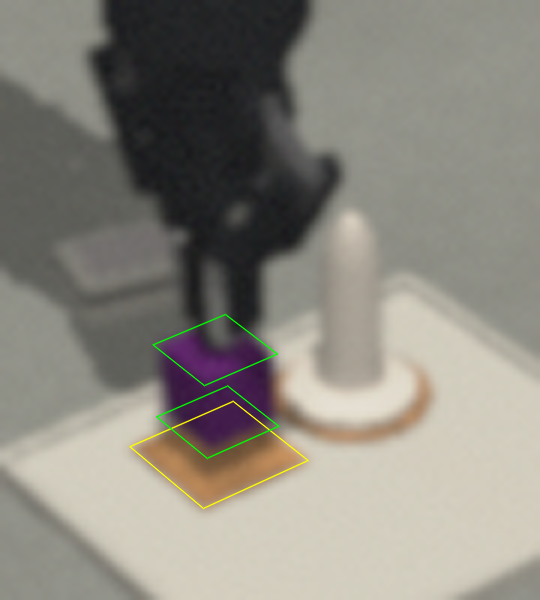

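drive_tool([
  [1,[-0.1,-0.3,4],-0.002],
  [1,[-0.1,-0.3,8],-0.002],
  [1,[-0.1,-0.3,11],-0.002],
  [1,[-0.1,-0.3,13],-0.002],
  [1,[-0.1,-0.3,13],-0.002],
  [1,[-0.1,-0.3,13],-0.002],
])

```text
clock: 49.3
tcp_pos: [0.4928, -0.0271, 0.0578]
orientation: [0.698, 0.716, 0.004, 0.001]
force: [0.8, -0.8, -1.5]
gripper_width: 0.0138
```

```bash
python3 plan.py .4924 -.0272 .0545 91.4; python3 - <<'E'
from ov import *
c=capture("scene"); im,o=crop(c,(270,165,340,215),11)
S=11
box(c,im,.4924,-.0272,1.4,.010,.010,.05,.05,S,o,(0,255,255))
box(c,im,.4924,-.0272,1.4,.013,.047,.034,.034,S,o)
cv2.imwrite("pics/s26.png",im)
E
```

```text
shift [-0.1 -0.4  3.3] spin 0.0001 | t 49.3 tcp [ 0.4928 -0.0271  0.0578] yaw 91.41 w 13.8 F [ 0.8 -0.8 -1.5] tilt [0.0081 0.0044] q [ 0.25  0.46 -0.39  2.11  0.29  0.62 -0.31]
```

View pics/s26.png

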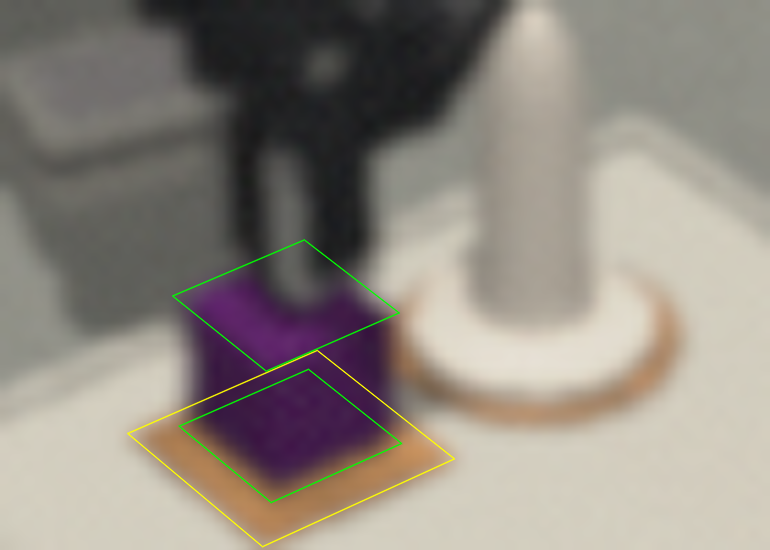

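drive_tool([
  [1,[0,-0.2,1],0],
  [1,[0,-0.2,2],0],
  [1,[0,-0.2,3],0],
  [1,[0,-0.2,3.5],0],
  [1,[0,-0.2,3.5],0],
])

```text
clock: 49.85
tcp_pos: [0.4926, -0.0272, 0.0543]
orientation: [0.698, 0.716, 0.004, 0.001]
force: [-0.3, 0.2, -0.9]
gripper_width: 0.0138
```

drive_tool([
  [1,[0,0,0.5],0],
  [1,[0,0,1],0],
  [1,[0,0,1],0],
])

```text
clock: 50.15
tcp_pos: [0.4929, -0.0272, 0.054]
orientation: [0.698, 0.716, 0.004, 0.002]
force: [-3.0, -1.2, 7.0]
gripper_width: 0.0135
```

Contact at TCP 0.054; release.

drive_tool([
  [0.6,[0,0,0],0],
  [0.3,[0,0,0],0],
  [0.1,[0,0,0],0],
  [0.1,[0,0,-1],0],
  [0.1,[0,0,-10],0],
  [0.1,[0,0,-30],0],
  [0.1,[0,0,-55],0],
  [0.1,[0,0,-80],0],
  [0.1,[0,0,-105],0],
  [0.1,[0,0,-110],0],
])

```text
clock: 51.15
tcp_pos: [0.4937, -0.0274, 0.1672]
orientation: [0.698, 0.716, 0.006, 0.004]
force: [0.5, -0.1, 0.4]
gripper_width: 0.0384
```

```bash
python3 plan.py .45 -.28 .2 91.4
```

```text
shift [-251.3  -49.4  -34.3] spin -0.0 | t 51.15 tcp [ 0.4937 -0.0274  0.1672] yaw 91.4 w 38.4 F [ 0.5 -0.1  0.4] tilt [0.0137 0.0037] q [ 0.32  0.29 -0.45  2.03  0.16  0.85 -0.2 ]
```

drive_tool([
  [0.1,[-15,-3,-10],0],
  [0.1,[-45,-9,-20],0],
  [0.1,[-80,-16,-30],0],
  [0.1,[-115,-23,-34],0],
  [0.1,[-150,-30,-34],0],
  [0.1,[-185,-37,-34],0],
  [0.1,[-220,-44,-34],0],
  [0.1,[-245,-48,-34],0],
  [0.1,[-250,-49,-34],0],
  [0.1,[-250,-49,-34],0],
])

```text
clock: 52.15
tcp_pos: [0.4498, -0.2791, 0.1993]
orientation: [0.699, 0.715, 0.006, 0.003]
force: [0.3, -0.0, -1.1]
gripper_width: 0.0387
```

```bash
python3 - <<'E'
from ov import *
c=capture("top"); im,o=crop(c,(255,165,385,265),6); S=6
circ(c,im,.4902,.0391,.010,.064,S,o,(0,255,255)); circ(c,im,.4902,.0391,.015,.054,S,o); circ(c,im,.4902,.0391,.074,.023,S,o)
box(c,im,.4924,-.0272,1.4,.010,.010,.05,.05,S,o,(0,255,255)); box(c,im,.4924,-.0272,1.4,.010,.044,.034,.034,S,o); circ(c,im,.4924,-.0272,.085,.015,S,o)
cv2.imwrite("pics/t30.png",im); cv2.imwrite("pics/t31.png",c["color"])
c=capture("scene"); cv2.imwrite("pics/s31.png",c["color"])
mm=.5;x0,x1,y0,y1=.44,.535,-.06,0
c=capture("top");h=cv2.cvtColor(ortho(c,x0,x1,y0,y1,.042,mm),cv2.COLOR_BGR2HSV)
m=((h[...,0]>125)&(h[...,0]<165)&(h[...,1]>80)).astype(np.uint8); m=cv2.morphologyEx(m,cv2.MORPH_OPEN,np.ones((3,3)))
(u,v),(w,hh),a=cv2.minAreaRect(cv2.findNonZero(m)); print(x1-(v+.5)*mm/1e3,y1-(u+.5)*mm/1e3,w*mm,hh*mm,a)
E
```

```text
0.49230149841308596 -0.02676587677001953 34.661502838134766 33.071006774902344 88.69805145263672
```

View pics/t30.png

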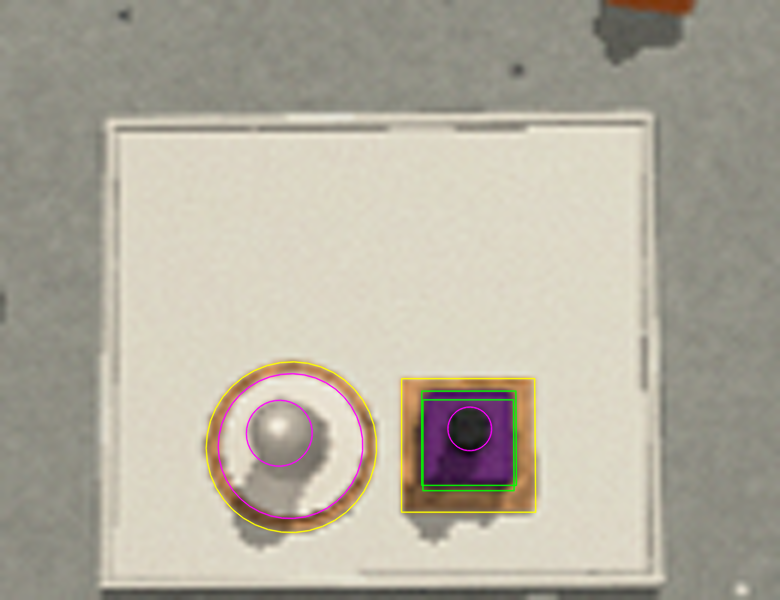

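View pics/t31.png

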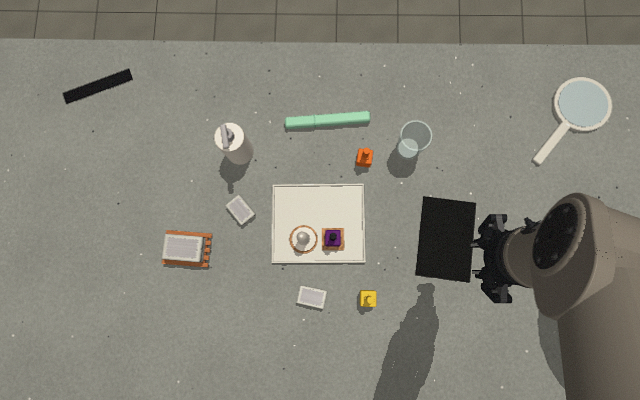

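View pics/s31.png

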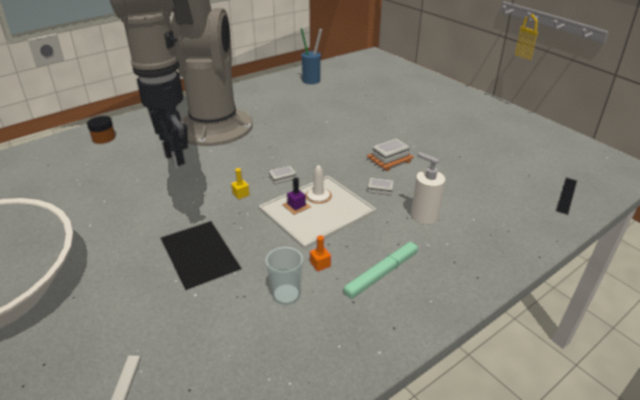

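All items are in place and the robot is clear of everything, so I'm handing in.

```bash
python3 -c "
from workcell import manip
print(manip.job_done())"
```

```text
the job is handed in; nothing more can be done
None
```

The job is finished and handed in at about 52 s of the 131 s allowed. I moved the cone and then the bottle to the side mat. Next I laid the tin lid up on the rack, and only after that put the cone and bottle back on their pads. I lowered each item until the wrist force showed contact before opening the gripper.

**Last camera checks:**
- **Cone:** it is upright, and its foot matches the round pad's centre to within about 1 mm.
- **Bottle:** it is upright at (0.4923, -0.0268) m, against a pad centre of (0.4924, -0.0272) m, and square to the pad.
- **Tin:** it is about 1 mm off the rack's centre and aligned with it. I last measured this right after placing it. The final pictures show it still on the rack, but I did not re-measure it.
- **Bystanders and look-alikes:** they look unmoved, judged by eye from the pictures.

**Problem during the run:** the tool's tilt crept up to about 2.3° over several calls. I brought it back to about 0.4° before the last bottle pick. The cone went back on its pad with the tool about 1.2° off vertical, and it stands level in the pictures. The highest wrist force I saw, at the end of any move call, was about 13 N.

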